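Right the toppled milk cartons and close the fridge tray

ROBOT

A 6-joint arm with a two-finger parallel gripper is mounted at the origin on the work surface. World frame = base frame: x ahead of the robot, y to its left, z up, the work surface at z = 0. Lengths are in m, angles in rad, forces in N, time in s.
With the tool pointing down it reaches from about 0.375 to 0.975 m from the base axis. Payload 3.8 kg.
Tool frame: the origin (TCP) lies midway between the tips of the shut fingers; the grasp point (between the pads) lies 19 mm behind it; z points along the fingers, y is the line along which they close (so a half turn about z gives the same grasp; the last joint's range is limited). The gripper opens to 85 mm and grips with 20 to 120 N. Pads are 22 mm wide; open, the fingers measure 114 mm over their backs; the gripper's body (76 mm by 85 mm) begins 54 mm behind the grasp point. The pads swing forward as they close: fully open they stand 13 mm farther back than shut.
Start: joints at [1.233, 0.264, 1.604, -0, 1.274, -0.037], TCP at [0.2, 0.645, 0.231] pointing down, gripper open.
Joint ranges: [-2.63, 2.63], [-0.94, 2.18], [0.31, 2.57], [-1.31, 4.45], [0, 2.66], [-2.55, 2.55]. Speed limits (rad/s): [2.57, 2.57, 3.14, 3.14, 3.14, 3.14].

INTERFACE

Orientations are given as a rotation vector (axis times angle).
In Python, from workcell import * gives the robot as it stands. The module is installed in compiled form; this text tells all that it offers.
- The arm moves only by the tool apply_moves, never from a script. Its arguments are lists of equal length, an entry for each row: "fingers": the opening, from 0 (shut) to 1 (fully open); "travel": the shift along the tool's x, y, z normalised to -1 to 1, where 1 is 0.05 m, a list of three; "rotation": the turn, a rotation vector about the tool's x, y, z normalised to -1 to 1, where 1 is 6 degrees, a list of three. In form: {"fingers": [fingers, ...], "travel": [[dx, dy, dz], ...], "rotation": [[ax, ay, az], ...]}. A call has 1 to 12 rows; each row shifts and turns the commanded pose from where the row before left it, along the tool's axes as they then stand; what a row does not reach is not made up. A row lasts 1/10 s, in which the tool goes at most 50 mm and 8.59 degrees, less where a joint would pass 70% of its speed; a pose out of reach is approached as far as the arm can. A call with a number of a shift or a turn outside -1 to 1 is refused whole. A call with a gripper value outside its range is refused whole. The fingers move at their own pace and stop on an object; "newtons" is the grip in N (left out, the last holds). Time passes only in rows, so rows that do not move let the fingers close. It gives the time, the measured TCP pose, the force, the opening and the grip force at its end, in the units of the state.
- read_state(): the state, without advancing time (a new reading comes with each control period).
- read_camera(name): name is "scene" or "top"; returns a dict with "image" (384x512x3 uint8, red, green, blue), "fx", "fy", "cx", "cy" (pixels), "extrinsics" (4x4, takes a point from world to camera coordinates). Camera axes: x right, y down, z forward; pixel columns grow to the right and rows downward; lengths in m; the calibration is good to about 2 mm. A picture is of the moment at which its call begins. There is no depth.
- finish_job(): hands the job in; it is judged then, once.
Trained networks look in the newest picture that a camera, given by its name, has taken for a name from the list of things; names that differ only in an ending like _2 or _b are one class to them, and where a whole thing is asked for, a point or a joint stands for the part that bears it (a point fixed in the world has none). Each returns a list of dicts, best first, with "p" (0 to 1); they miss things now and then, are a little off and sometimes report something else, mostly with a low value. They report only what shows in the picture. A call takes as long as a camera call. They do not tell look-alikes from the thing itself.
- regions_of(camera, name): "mask" (384x512 bool, what is visible of it) and "bbox" ([left, top, width, height] in pixels, round what is visible of it).
- tip_of(camera, name): "location" ([column, row] in pixels: a listed point, or the origin of a listed thing).
The state is a dict: "time": time; "q": joint angles; "joint_vel": joint speeds; "joint_torque": joint torques, N m; "tool_pos": TCP position; "tcp_rot": TCP orientation; "wrist_force": force on the tool from outside, world axes, zero at the start; "torque": the same for the moment, N m; "width": opening from 0.0 (shut) to 1.0 (fully open); "grip_force": force on a finger pad.
Only numpy, scipy, OpenCV 4.12 (cv2) and the standard library are available. Lean on these libraries where they do the work, as an engineer would, in place of code of your own. Each camera call takes 0.05 s, during which the arm holds its last target. There are 200 camera calls.

TASK

The milk cartons with red bands have toppled forward out of this fridge tray: move the jar off the tray's lowered blue guard to stand fully on the black coaster, and stand every red carton upright inside the lane, among the green ones that still stand there. Then fold the blue guard fully upright by its yellow pull, so that all cartons end up standing in the closed tray. Leave the mug, pepper mill, tin and spoon alone.

Things in the scene. Friction and masses are not known exactly. Their poses are not given: they have to be found in the camera images.
- carton1: milk carton, square 48 x 48 mm, 100 mm tall plus a round cap (26 mm wide, 14 mm high) on top, white with red bands and cap, about 200 g, centre of mass 30 mm up. Origin: centre of its underside; its z axis points from the underside to the cap, x and y are normal to its side faces. At the start it lies on a side, foot in the lane, cap out over the lowered guard. May be absent (None).
- carton2: milk carton, square 48 x 48 mm, 100 mm tall plus a round cap (26 mm wide, 14 mm high) on top, white with red bands and cap, about 200 g, centre of mass 30 mm up. Origin: centre of its underside; its z axis points from the underside to the cap, x and y are normal to its side faces. At the start it lies on a side, foot in the lane, cap out over the lowered guard. May be absent (None).
- carton3: milk carton, square 48 x 48 mm, 100 mm tall plus a round cap (26 mm wide, 14 mm high) on top, white with red bands and cap, about 200 g, centre of mass 30 mm up. Origin: centre of its underside; its z axis points from the underside to the cap, x and y are normal to its side faces. At the start it lies on a side, foot in the lane, cap out over the lowered guard. May be absent (None).
- carton4: milk carton, square 48 x 48 mm, 100 mm tall plus a round cap (26 mm wide, 14 mm high) on top, white with red bands and cap, about 200 g, centre of mass 30 mm up. Origin: centre of its underside; its z axis points from the underside to the cap, x and y are normal to its side faces. At the start it lies on a side, foot in the lane, cap out over the lowered guard. May be absent (None).
- keep1: milk carton, square 48 x 48 mm, 100 mm tall plus a round cap (26 mm wide, 14 mm high) on top, white with green bands and cap, about 200 g, centre of mass 30 mm up. Origin: centre of its underside; its z axis points from the underside to the cap, x and y are normal to its side faces. It already stands in the lane and must stand there at the end.
- keep2: milk carton, square 48 x 48 mm, 100 mm tall plus a round cap (26 mm wide, 14 mm high) on top, white with green bands and cap, about 200 g, centre of mass 30 mm up. Origin: centre of its underside; its z axis points from the underside to the cap, x and y are normal to its side faces. It already stands in the lane and must stand there at the end.
- lane (a point): Centre of the lane floor, 34 mm above the counter, in a fixed white tray (120 x 590 mm outside): x points across the lane away from the robot, y along it. Lane: 106 mm deep (x -53 to +53 mm), 566 mm long (y -283 to +283 mm). A wall 26 mm above the floor runs along the back (+x) and round both back corners (ends walled only for x over +9 mm); the front has only the hinged guard.
- guard (a joint): The tray's stiff blue front guard, a 74 x 570 x 5 mm panel hinged along the front edge of the lane floor. 0 rad: folded down, level, its top flush with the lane floor and sticking out toward the robot over the counter; 1.57 rad (stop): fully upright, closing the front. It stays at any angle; friction 0.2 N m.
- guard_hinge (a point): Middle of the guard's hinge line, 56 mm in front (-x) of the lane centre and 2 mm below the lane floor. The hinge line runs along the lane's y.
- guard_pull (a point): Centre of the guard's yellow pull: a round bar lying along the hinge direction, 34 mm long and 16 mm thick, on a 12 mm wide neck at the middle of the guard's free edge, 95 mm from the hinge line, in the panel's plane (32 mm above the counter when the guard is down). It can be pinched by its two ends from above and turns between the fingers.
- jar: Small amber jar with a brass lid and a paper label, 44 mm across, 75 mm tall, 130 g. Origin: centre of its underside; z up. At the start it stands on the lowered guard in front of keep1, in the guard's way.
- coaster: Fixed round black coaster on the counter at one side of the tray (left or right), 96 mm across and 8 mm thick. Origin: centre of its underside, on the counter.
- mug: Blue mug, 76 mm across plus a side handle, 85 mm tall, on the other side of the tray from the coaster. A bystander. Origin: centre of its underside.
- mill: Dark wooden pepper mill, 52 mm across, 130 mm tall, behind the tray. A bystander. Origin: centre of its underside.
- tin: Yellow-labelled tin can, 74 mm across, 100 mm tall, behind the tray. A bystander. Origin: centre of its underside.
- spoon: Wooden spoon, 160 mm long, lying on the counter beyond the left end of the tray. A bystander. Origin: under its middle.
Not all that is in view belongs to the job. What is shaped like the carton2 but pink or turquoise is not meant.

How it is judged:
On the way, in this order (a step that is already met when the one before it is completed fails the run):
1. with the guard still down, every carton stands upright in the lane and the jar stands on the coaster (angle between each of carton1, carton2, carton3, carton4, keep1, keep2, jar's own z axis and vertical below 0.1 rad and x of carton1 in the frame of lane between -0.034 and 0.034 m and y of carton1 in the frame of lane between -0.275 and 0.275 m and z of carton1 in the frame of lane between -0.006 and 0.008 m and x of carton2 in the frame of lane between -0.034 and 0.034 m and y of carton2 in the frame of lane between -0.275 and 0.275 m and z of carton2 in the frame of lane between -0.006 and 0.008 m and x of carton3 in the frame of lane between -0.034 and 0.034 m and y of carton3 in the frame of lane between -0.275 and 0.275 m and z of carton3 in the frame of lane between -0.006 and 0.008 m and x of carton4 in the frame of lane between -0.034 and 0.034 m and y of carton4 in the frame of lane between -0.275 and 0.275 m and z of carton4 in the frame of lane between -0.006 and 0.008 m and x of keep1 in the frame of lane between -0.034 and 0.034 m and y of keep1 in the frame of lane between -0.275 and 0.275 m and z of keep1 in the frame of lane between -0.006 and 0.008 m and x of keep2 in the frame of lane between -0.034 and 0.034 m and y of keep2 in the frame of lane between -0.275 and 0.275 m and z of keep2 in the frame of lane between -0.006 and 0.008 m and horizontal distance between jar and coaster below 0.028 m and height (world z) of jar below 0.016 m and value of joint guard below 0.3 rad), for 0.2 s.
2. the guard is folded upright (value of joint guard above 1.47 rad), for 0.2 s.
At the end, for the whole second after the job is handed in: Every carton present (red and green) stands upright (within 0.1 rad) on the lane floor with its centre within 34 mm of the lane's centre line, the jar stands upright on the coaster with its centre within 28 mm of the coaster's centre, the guard is upright (above 1.47 rad), and all are at rest (angle between each of carton1, carton2, carton3, carton4, keep1, keep2, jar's own z axis and vertical below 0.1 rad and x of carton1 in the frame of lane between -0.034 and 0.034 m and y of carton1 in the frame of lane between -0.275 and 0.275 m and z of carton1 in the frame of lane between -0.006 and 0.008 m and x of carton2 in the frame of lane between -0.034 and 0.034 m and y of carton2 in the frame of lane between -0.275 and 0.275 m and z of carton2 in the frame of lane between -0.006 and 0.008 m and x of carton3 in the frame of lane between -0.034 and 0.034 m and y of carton3 in the frame of lane between -0.275 and 0.275 m and z of carton3 in the frame of lane between -0.006 and 0.008 m and x of carton4 in the frame of lane between -0.034 and 0.034 m and y of carton4 in the frame of lane between -0.275 and 0.275 m and z of carton4 in the frame of lane between -0.006 and 0.008 m and x of keep1 in the frame of lane between -0.034 and 0.034 m and y of keep1 in the frame of lane between -0.275 and 0.275 m and z of keep1 in the frame of lane between -0.006 and 0.008 m and x of keep2 in the frame of lane between -0.034 and 0.034 m and y of keep2 in the frame of lane between -0.275 and 0.275 m and z of keep2 in the frame of lane between -0.006 and 0.008 m and horizontal distance between jar and coaster below 0.028 m and height (world z) of jar below 0.016 m and linear speed of each of carton1, carton2, carton3, carton4, keep1, keep2, jar below 0.02 m/s and value of joint guard above 1.47 rad); the robot touches nothing.
It fails at once if a bystander (mug, pepper mill, tin, spoon) was moved (distance of any of mug, mill, tin, spoon from where it was at the start of the episode above 0.04 m).
Of carton1, carton2, carton3, carton4 only 3 to 4 are there at a start; the rules pass over those that are not, and their reading is None.
At some moment in a run one of carton1, carton2, carton3, carton4 may be knocked a few centimetres aside while the robot is not near it.
Once in a run the grip may slacken for a moment while it holds something.
It also fails if it takes over 210 s, if anything falls off the work surface, if the arm or the gripper's body presses on something with over 40 N, if the wrist force passes 120 N, or if a joint passes its speed limit or range.

## Working session

There is one attempt and no reset: what is moved stays moved. The work goes in short steps, Python scripts to look and compute and a tool call to move; the robot and the scene stay as the last step left them, time stands still between calls to the robot, and variables do not carry over. Pictures are saved under pics/ and viewed, at most 14 in all, crops included, and the job is handed in when it is done.

Besides the shell and the picture viewer there is one more tool, called after ">>>" as name(argument=value, ...), one argument or row to a line, values as JSON. apply_moves: Moves the arm, as the interface text tells. Scaled input: -1 to 1 covers 0.05 m each way for a shift and 6 degrees each way for a turn. Its arguments: {"type":"object","properties":{"fingers":{"type":"array","items":{"type":"number"}},"travel":{"type":"array","items":{"type":"array","items":{"type":"number"}}},"rotation":{"type":"array","items":{"type":"array","items":{"type":"number"}}},"newtons":{"type":"number"}},"required":["fingers","travel","rotation"]}

```bash
mkdir -p pics; cat > h.py <<'E'
from workcell import *
import numpy as np, cv2
from scipy.spatial.transform import Rotation as R
def snap(n,f=None):
    c=read_camera(n)
    if f: cv2.imwrite('pics/'+f,cv2.cvtColor(c['image'],cv2.COLOR_RGB2BGR))
    return c
def ray(c,uv):
    E=np.array(c['extrinsics']);Rm=E[:3,:3];o=-Rm.T@E[:3,3]
    d=Rm.T@np.array([(uv[0]-c['cx'])/c['fx'],(uv[1]-c['cy'])/c['fy'],1]);return o,d
def atz(c,uv,z):
    o,d=ray(c,uv);return o+d*(z-o[2])/d[2]
def tri(a,ua,b,ub):
    o1,d1=ray(a,ua);o2,d2=ray(b,ub)
    d1=d1/np.linalg.norm(d1);d2=d2/np.linalg.norm(d2)
    s=np.linalg.lstsq(np.c_[d1,-d2],o2-o1,rcond=None)[0]
    p,q=o1+s[0]*d1,o2+s[1]*d2
    return (p+q)/2,np.linalg.norm(p-q)
def proj(c,p):
    E=np.array(c['extrinsics']);q=E[:3,:3]@p+E[:3,3];return np.array([c['fx']*q[0]/q[2]+c['cx'],c['fy']*q[1]/q[2]+c['cy']])
np.set_printoptions(precision=4,suppress=True)
E
python3 - <<'E'
from h import *
s=read_state();print(s)
S=snap('scene','s0.png');T=snap('top','t0.png')
for c in (S,T): print(np.array(c['extrinsics']),c['fx'],c['cx'],c['cy'])
for n in ['carton1','keep1','jar','coaster','guard_pull','lane','guard_hinge','mug','mill','tin','spoon']:
    for cam,c in (('scene',S),('top',T)):
        print(n,cam,[(np.round(d['location']).tolist(),round(d['p'],2)) for d in tip_of(cam,n)][:8])
E
```

```text
{'time': 0.0, 'q': array([ 1.2331,  0.2648,  1.6054, -0.    ,  1.2737, -0.0369]), 'joint_vel': array([ 0.0018,  0.0018,  0.0007,  0.0025,  0.0006, -0.    ]), 'joint_torque': array([  0.001 , -51.5145, -36.7298,   0.0001,   0.0137,   0.    ]), 'tool_pos': array([0.1998, 0.644 , 0.2299]), 'tcp_rot': array([-0.4707, -3.1057,  0.0035]), 'wrist_force': array([-0.1049,  0.2487, -0.655 ]), 'torque': array([ 0.0285, -0.0582, -0.0213]), 'grip_force': 0.0, 'width': 1.0021854831558406}
[[-0.3102  0.9506 -0.0134  0.1493]
 [ 0.723   0.2268 -0.6525 -0.3408]
 [-0.6172 -0.2121 -0.7577  1.5655]
 [ 0.      0.      0.      1.    ]] 396.89003429879136 256.0940141275797 197.08170960888484
[[ 0.0176 -0.9998 -0.0127 -0.0017]
 [-0.984  -0.015  -0.1775  0.5479]
 [ 0.1772  0.0156 -0.984   1.1005]
 [ 0.      0.      0.      1.    ]] 356.6852826313256 254.5545247974064 197.5186706979041
carton1 scene [([322.0, 273.0], 0.94), ([362.0, 175.0], 0.84), ([296.0, 225.0], 0.83), ([170.0, 196.0], 0.83), ([334.0, 230.0], 0.72)]
carton1 top [([332.0, 186.0], 0.93), ([208.0, 184.0], 0.92), ([163.0, 274.0], 0.83), ([176.0,
[... 306 characters left out ...]
 scene [([140.0, 171.0], 0.9)]
coaster top [([383.0, 225.0], 0.84)]
guard_pull scene [([260.0, 181.0], 0.83)]
guard_pull top [([255.0, 238.0], 0.56), ([382.0, 223.0], 0.35)]
lane scene [([249.0, 215.0], 0.59)]
lane top []
guard_hinge scene [([252.0, 199.0], 0.77), ([257.0, 181.0], 0.56)]
guard_hinge top [([255.0, 207.0], 0.9)]
mug scene [([384.0, 220.0], 0.75)]
mug top [([132.0, 227.0], 0.89)]
mill scene [([205.0, 263.0], 0.71)]
mill top [([275.0, 143.0], 0.63)]
tin scene [([253.0, 200.0], 0.71), ([264.0, 279.0], 0.6)]
tin top [([227.0, 146.0], 0.6), ([207.0, 187.0], 0.51), ([239.0, 225.0], 0.36), ([176.0, 191.0], 0.18)]
spoon scene [([392.0, 280.0], 0.83)]
spoon top [([125.0, 171.0], 0.73)]
```

```bash
cd pics; python3 -c "
import cv2
for n,(x0,y0,x1,y1) in dict(s0=(110,100,420,320),t0=(90,110,440,310)).items():
    a=cv2.imread(n+'.png')[y0:y1,x0:x1]; cv2.imwrite(n+'c.png',cv2.resize(a,(800,int(800*a.shape[0]/a.shape[1])),interpolation=cv2.INTER_CUBIC))
"
```

```text
(no output)
```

View pics/s0c.png

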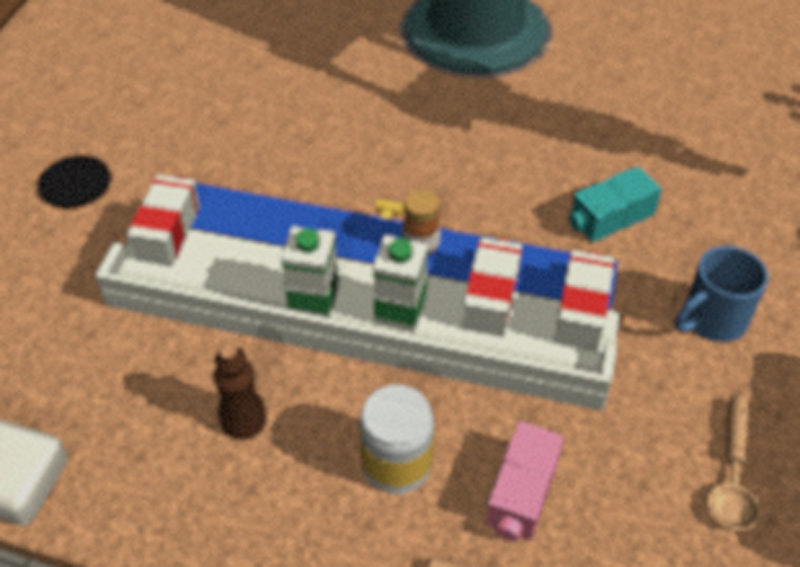

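View pics/t0c.png

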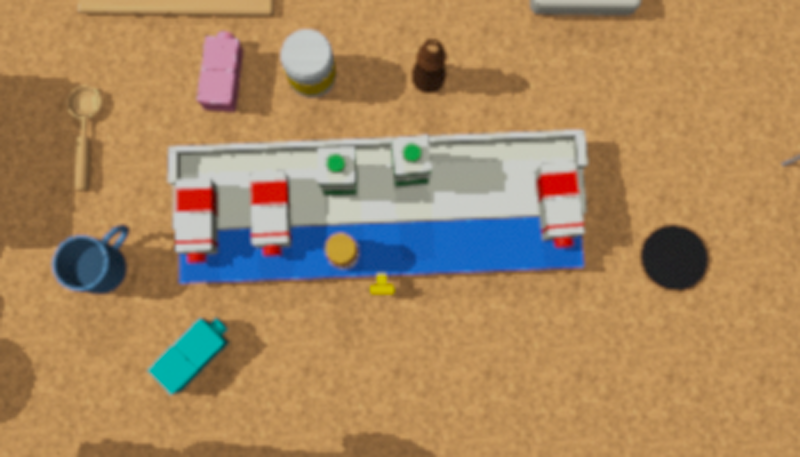

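The scene crop shows three toppled red cartons at crop (165,220), (495,285) and (585,300). In the top view they are at crop (562,205), (270,210) and (195,215). The keeps have green caps at top crop (337,163) and (412,153), the jar is at (341,250), the pull at (382,285) and the coaster at (675,257).

The teal box (187,357) and pink box (220,70) in the top crop are decoys: they lie outside the tray and have no red bands. So there are 3 reds.

```bash
cat >> h.py <<'E'
def comps(img,kind,amin=8):
    h=cv2.cvtColor(img,cv2.COLOR_RGB2HSV).astype(int);H,Sa,V=h[...,0],h[...,1],h[...,2]
    m={'red':((H<5)|(H>174))&(Sa>170)&(V>90),'green':(H>50)&(H<75)&(Sa>130)&(V>70),'blue':(H>105)&(H<125)&(Sa>170),
       'yellow':(H>24)&(H<33)&(Sa>200)&(V>120),'black':V<45}[kind].astype(np.uint8)
    n,l,st,ce=cv2.connectedComponentsWithStats(m)
    return [(st[i,4],ce[i],l==i) for i in range(1,n) if st[i,4]>=amin]
def hullz(c,mask,z):
    v,u=np.nonzero(mask);return np.array([atz(c,(a,b),z)[:2] for a,b in zip(u,v)])
E
python3 - <<'E'
from h import *
S=snap('scene');T=snap('top')
for k,z in (('blue',.034),('red',.082),('green',.148),('yellow',.04),('black',.008)):
    for n,c,m in sorted(comps(T['image'],k),key=lambda t:-t[0])[:8]:
        p=hullz(T,m,z).astype(np.float32);r=cv2.minAreaRect(p*1000)
        print('T',k,n,c,atz(T,c,z)[:2],'rect',np.round(r[0]),np.round(r[1]),round(r[2],1))
    for n,c,m in sorted(comps(S['image'],k),key=lambda t:-t[0])[:8]:
        print('  S',k,n,c,atz(S,c,z)[:2])
# guard front edge line at z .034 (blue columns' lowest pixel)
b=max(comps(T['image'],'blue'),key=lambda t:t[0])[2]
cols=[u for u in range(512) if b[:,u].sum()>3]
P=np.array([atz(T,(u,np.nonzero(b[:,u])[0].max()+.5),.0315)[:2] for u in cols])
f=np.polyfit(P[:,1],P[:,0],1)
for _ in range(5):
    e=P[:,0]-np.polyval(f,P[:,1]);k=abs(e)<.004;f=np.polyfit(P[k,1],P[k,0],1)
print('front edge slope',f,k.sum(),len(k),'ends',P[0],P[-1])
for n in ['jar','coaster','guard_pull','guard_hinge']:
    a=tip_of('scene',n)[:2];bb=tip_of('top',n)[:2]
    for x in a:
        for y in bb: print(n,*tri(S,x['location'],T,y['location']))
E
```

```text
T blue 2625 [257.4663 219.6179] [ 0.4782 -0.0031] rect [482.   2.] [ 71. 564.] 3.3
  S blue 948 [221.0411 185.442 ] [ 0.4869 -0.1151]
  S blue 265 [319.7811 205.0981] [0.4726 0.2011]
  S blue 220 [285.2727 198.9136] [0.4801 0.0947]
T red 151 [333.5629 190.3113] [ 0.5686 -0.2402] rect [ 569. -240.] [30. 53.] 8.6
T red 137 [207.5693 193.9635] [0.551  0.1545] rect [551. 155.] [26. 48.] 0.9
T red 134 [175.0522 197.0299] [0.5397 0.2563] rect [540. 256.] [26. 45.] 0.9
T red 23 [336.     215.2174] [ 0.4902 -0.246 ] rect [ 489. -246.] [ 9. 19.] 0.9
T red 21 [208.5714 218.8095] [0.4727 0.1482] rect [474. 148.] [ 9. 22.] 0.9
T red 18 [175.5 222. ] [0.4611 0.2504] rect [461. 250.] [ 6. 16.] 0.9
  S red 309 [ 29.5307 170.6537] [ 0.6483 -0.6955]
  S red 122 [171.623  185.5902] [ 0.5719 -0.2382]
  S red 113 [336.1416 216.2301] [0.5392 0.2569]
  S red 108 [299.6204 210.787 ] [0.5509 0.1543]
T green 39 [236.5897 181.    ] [0.579  0.0599] rect [579.  59.] [18. 18.] 0.8
T green 38 [270.  176.5] [ 0.5942 -0.039 ] rect [594. -39.] [15. 18.] 0.8
  S green 68 [229.6176 216.8529] [ 0.6783 -0.0064]
  S gree
[... 1130 characters left out ...]
 305.2202] [ 1.0142 -0.4672]
  S black 691 [502.6585 144.7844] [-0.016   0.7583]
  S black 499 [284.2725  61.485 ] [-0.3256 -0.1297]
  S black 459 [284.5817  96.6318] [-0.0684 -0.0574]
  S black 449 [479.3808 302.1514] [0.6459 0.6582]
  S black 373 [138.2788 170.1394] [ 0.4838 -0.4207]
front edge slope [-0.0562  0.4469] 166 175 ends [0.4322 0.2815] [ 0.4639 -0.2785]
jar [0.4681 0.0554 0.0415] 0.013606096609021382
coaster [ 0.4738 -0.4226  0.0004] 0.007717450811466413
guard_pull [ 0.4236 -0.0041  0.0054] 0.002277264579621132
guard_pull [ 0.4297  0.1298 -0.116 ] 0.2641357620491214
guard_hinge [0.5215 0.0011 0.0404] 0.007845813676670602
guard_hinge [ 0.5277  0.0203 -0.0338] 0.030003496989079663
```

```bash
cat >> h.py <<'E'
PSI=0.056;LC=np.array([.5766,.0088])
def lane(x,y): return LC+np.array([x*np.cos(PSI)-y*np.sin(PSI),x*np.sin(PSI)+y*np.cos(PSI)])
def tolane(p):
    d=np.array(p[:2])-LC;return np.array([d[0]*np.cos(PSI)+d[1]*np.sin(PSI),-d[0]*np.sin(PSI)+d[1]*np.cos(PSI)])
def Rt(psi,tilt=0): # tilt deg >0: tip points forward
    b=np.array([[-np.cos(psi),-np.sin(psi),0],[-np.sin(psi),np.cos(psi),0],[0,0,-1]]).T
    return R.from_matrix(b)*R.from_rotvec([0,-np.radians(tilt),0])
def plan(p,Rg,grasp=True):
    "units: rotation first (about TCP), then travel in the new tool axes; p = grasp point if grasp"
    s=read_state();R0=R.from_rotvec(s['tcp_rot']);p=np.array(p,float)
    tgt=p+Rg.apply([0,0,.019]) if grasp else p
    rot=np.degrees((R0.inv()*Rg).as_rotvec())/6
    print('rot',rot,'travel(new axes)',Rg.inv().apply(tgt-s['tool_pos'])/.05,'travel(old axes)',R0.inv().apply(tgt-s['tool_pos'])/.05)
def st():
    s=read_state();R0=R.from_rotvec(s['tcp_rot']);print('t',round(s['time'],2),'grasp',s['tool_pos']-R0.apply([0,0,.019]),'tcp',s['tool_pos'],'w',round(s['width'],3),'F',round(s['grip_force'],1),s['wrist_force'],'tiltz',R0.apply([0,0,1]))
E
python3 - <<'E'
from h import *
S=snap('scene');T=snap('top')
def amber(c):
    h=cv2.cvtColor(c['image'],cv2.COLOR_RGB2HSV).astype(int)
    return h
for cam,c in(('scene',S),('top',T)):
    for d in regions_of(cam,'jar')[:2]: print(cam,d['p'],d['bbox'])
    for d in regions_of(cam,'mug')[:1]: print(cam,'mug',d['p'],d['bbox'])
print('lid top',atz(T,(239.2,219.4),.109),'from scene',atz(S,(110+422*.3875,100+200*.3875),.109))
print('mug',atz(T,(132,227),0),'foot',[tolane(p) for p in ((.5686+.029,-.2365),(.551+.029,.156),(.5397+.029,.257))])
plan([.49,.05,.16],Rt(PSI))
E
```

```text
scene 0.57 [267.7, 171.1, 13.9, 27.1]
scene mug 0.9 [368.0, 196.0, 39.8, 35.7]
top 0.55 [231.0, 216.4, 14.0, 13.4]
top mug 0.9 [113.6, 209.9, 33.8, 31.3]
lid top [0.4692 0.0515 0.109 ] from scene [0.4725 0.0532 0.109 ]
mug [0.4508 0.4141 0.    ] foot [array([ 0.0072, -0.2461]), array([0.0116, 0.1468]), array([0.006 , 0.2483])]
rot [-0.0006 -0.0001 -3.4074] travel(new axes) [ -5.1255 -12.1995   1.8052] travel(old axes) [-9.0639 -9.6406  1.8058]
```

>>> apply_moves(
  fingers=[0.8,0.8,0.8,0.8,0.8,0.8,0.8,0.8,0.8,0.8,0.8,0.8],
  newtons=40,
  travel=[
    [0,0,0],
    [0,0,0],
    [0,0,0],
    [0,0,0],
    [-0.39,-0.9,0],
    [-0.39,-0.9,0],
    [-0.39,-0.9,0],
    [-0.39,-0.9,0],
    [-0.39,-0.9,0],
    [-0.39,-0.9,0],
    [-0.39,-0.9,0],
    [-0.39,-0.9,0],
  ],
  rotation=[
    [0,0,-0.85],
    [0,0,-0.85],
    [0,0,-0.85],
    [0,0,-0.85],
    [0,0,0],
    [0,0,0],
    [0,0,0],
    [0,0,0],
    [0,0,0],
    [0,0,0],
    [0,0,0],
    [0,0,0],
  ],
)

```text
time: 3.2
tool_pos: [0.3762, 0.2921, 0.2317]
tcp_rot: [-0.088, 3.139, 0.001]
wrist_force: [1.0, -0.1, 0.9]
width: 0.797
grip_force: 0.0
```

```bash
python3 -c "
from h import *
st();plan([.471,.0525,.086],Rt(PSI))"
```

```text
t 3.2 grasp [0.3762 0.2921 0.2507] tcp [0.3762 0.2921 0.2317] w 0.797 F 0.0 [ 0.9597 -0.1143  0.9145] tiltz [ 0.001   0.0006 -1.    ]
rot [ 0.0049  0.01   -0.0025] travel(new axes) [-1.6251 -4.8913  3.2934] travel(old axes) [-1.623  -4.8926  3.2925]
```

>>> apply_moves(
  fingers=[0.8,0.8,0.8,0.8,0.8,0.8,0.8,0.8,0.8,0.8,0.8,0.8],
  travel=[
    [-0.27,-0.82,0],
    [-0.27,-0.82,0],
    [-0.27,-0.82,0],
    [-0.27,-0.82,0],
    [-0.27,-0.81,0],
    [-0.27,-0.81,0],
    [0,0,0.6],
    [0,0,0.6],
    [0,0,0.6],
    [0,0,0.6],
    [0,0,0.5],
    [0,0,0.4],
  ],
  rotation=[
    [0,0,0],
    [0,0,0],
    [0,0,0],
    [0,0,0],
    [0,0,0],
    [0,0,0],
    [0,0,0],
    [0,0,0],
    [0,0,0],
    [0,0,0],
    [0,0,0],
    [0,0,0],
  ],
)

```text
time: 4.4
tool_pos: [0.4692, 0.0536, 0.0648]
tcp_rot: [0.087, -3.139, 0.0]
wrist_force: [0.2, 0.4, 0.4]
width: 0.799
grip_force: 0.0
```

>>> apply_moves(
  fingers=[0,0,0,0,0,0,0,0,0,0],
  travel=[
    [0,0,0],
    [0,0,0],
    [0,0,0],
    [0,0,0],
    [0,0,0],
    [0,0,0],
    [0,0,0],
    [0,0,-0.5],
    [0,0,-0.5],
    [0,0,0],
  ],
  rotation=[
    [0,0,0],
    [0,0,0],
    [0,0,0],
    [0,0,0],
    [0,0,0],
    [0,0,0],
    [0,0,0],
    [0,0,0],
    [0,0,0],
    [0,0,0],
  ],
)

```text
time: 5.4
tool_pos: [0.4732, 0.0539, 0.1199]
tcp_rot: [-0.087, 3.133, 0.0]
wrist_force: [0.9, 0.5, -0.2]
width: 0.493
grip_force: 41.1
```

```bash
python3 -c "
from h import *
T=snap('top','t1.png');st();plan([.479,-.4215,.16],Rt(PSI))
a=cv2.imread('pics/t1.png')[110:310,90:440];cv2.imwrite('pics/t1c.png',cv2.resize(a,None,fx=2,fy=2))"
```

```text
t 5.45 grasp [0.4718 0.0538 0.1371] tcp [0.4719 0.0538 0.1181] w 0.492 F 41.1 [ 0.224   0.0456 -2.8319] tiltz [ 0.0046  0.0003 -1.    ]
rot [ 0.0001  0.0444 -0.0064] travel(new axes) [ 0.3902 -9.4999 -0.4581] travel(old axes) [ 0.3817 -9.5002 -0.4599]
```

View pics/t1c.png

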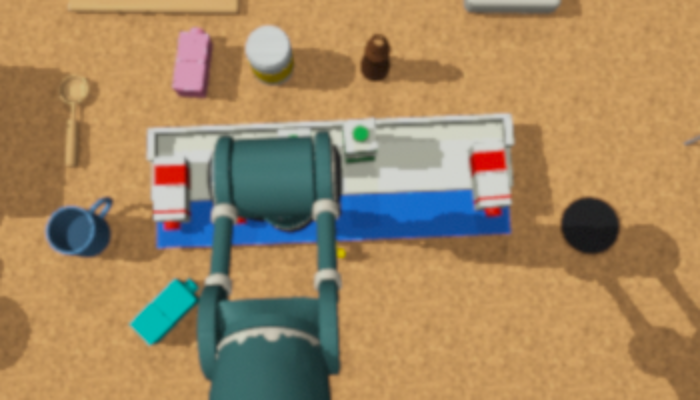

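The top view shows the jar lifted and no longer on the guard. Red cartons remain at crop (170,190) and (490,175), and the coaster is at (590,225). The grip reading (41 N, width 0.49) fits the jar.

>>> apply_moves(
  fingers=[0,0,0,0,0,0,0,0,0,0,0,0],
  newtons=50,
  travel=[
    [0,0,-0.45],
    [0,0,-0.45],
    [0.04,-0.95,0],
    [0.04,-0.95,0],
    [0.04,-0.95,0],
    [0.04,-0.95,0],
    [0.04,-0.95,0],
    [0.04,-0.95,0],
    [0.04,-0.95,0],
    [0.04,-0.95,0],
    [0.04,-0.95,0],
    [0.04,-0.95,0],
  ],
  rotation=[
    [0,0,0],
    [0,0,0],
    [0,0,0],
    [0,0,0],
    [0,0,0],
    [0,0,0],
    [0,0,0],
    [0,0,0],
    [0,0,0],
    [0,0,0],
    [0,0,0],
    [0,0,0],
  ],
)

```text
time: 6.65
tool_pos: [0.4752, -0.4229, 0.159]
tcp_rot: [0.086, -3.138, -0.003]
wrist_force: [0.5, 0.4, -0.8]
width: 0.488
grip_force: 52.2
```

```bash
python3 -c "
from h import *
st();plan([.479,-.4215,.0408],Rt(PSI),False)"
```

```text
t 6.65 grasp [ 0.4752 -0.423   0.178 ] tcp [ 0.4752 -0.4229  0.159 ] w 0.488 F 52.2 [ 0.5146  0.4384 -0.7734] tiltz [-0.002   0.0021 -1.    ]
rot [ 0.0214 -0.0177 -0.0109] travel(new axes) [-0.0777  0.0245  2.3639] travel(old axes) [-0.0821  0.0193  2.3638]
```

>>> apply_moves(
  fingers=[0,0,0,0,0,0,0,0,0.8,0.8,0.8,0.8],
  travel=[
    [-0.08,0,0.5],
    [0,0,0.5],
    [0,0,0.5],
    [0,0,0.4],
    [0,0,0.3],
    [0,0,0.14],
    [0,0,0],
    [0,0,0],
    [0,0,0],
    [0,0,0],
    [0,0,0],
    [0,0,0],
  ],
  rotation=[
    [0,0,0],
    [0,0,0],
    [0,0,0],
    [0,0,0],
    [0,0,0],
    [0,0,0],
    [0,0,0],
    [0,0,0],
    [0,0,0],
    [0,0,0],
    [0,0,0],
    [0,0,0],
  ],
)

```text
time: 7.85
tool_pos: [0.4807, -0.4218, 0.0451]
tcp_rot: [-0.087, 3.139, -0.001]
wrist_force: [-0.1, 0.0, 0.4]
width: 0.803
grip_force: 0.0
```

```bash
python3 -c "
from h import *
st()"
```

```text
t 7.85 grasp [ 0.4807 -0.4218  0.0641] tcp [ 0.4807 -0.4218  0.0451] w 0.803 F 0.0 [-0.075   0.0155  0.3814] tiltz [ 0.001  -0.0009 -1.    ]
```

>>> apply_moves(
  fingers=[0.8,0.8,0.8,0.8,0.8,0.8,0.8,0.8],
  travel=[
    [0,0,-0.6],
    [0,0,-0.8],
    [0,0,-0.8],
    [0,0,-0.8],
    [1,0,0],
    [1,0,0],
    [0,0,0],
    [0,0,0],
  ],
  rotation=[
    [0,0,0],
    [0,0,0],
    [0,0,0],
    [0,0,0],
    [0,0,0],
    [0,0,0],
    [0,0,0],
    [0,0,0],
  ],
)

```text
time: 8.65
tool_pos: [0.3796, -0.4271, 0.1947]
tcp_rot: [-0.083, 3.14, -0.001]
wrist_force: [0.3, -0.4, 0.3]
width: 0.804
grip_force: 0.0
```

```bash
cat >> h.py <<'E'
def reds(T):
    "lying red cartons from the top view: band centre (z .082) and yaw"
    cs=comps(T['image'],'red',6);big=[c for c in cs if c[0]>80];sm=[c for c in cs if c[0]<=40]
    for n,c,m in big:
        p=atz(T,c,.082)[:2];o=sorted((np.linalg.norm(atz(T,q,.07)[:2]-p),tuple(atz(T,q,.07)[:2])) for _,q,_ in sm)
        o=[a for a in o if .05<a[0]<.1]
        if not o: print('band',n,p,'no cap');continue
        d=p-np.array(o[-1][1]);y=np.arctan2(d[1],d[0]);u=d/np.linalg.norm(d)
        print('band',n,p,'lane',tolane(p),'caplen',o[-1][0],'yaw',round(y,3),'grip',p-.038*u,'footlane',tolane(p+.029*u))
E
python3 - <<'E'
from h import *
st();T=snap('top','t2.png');reds(T);S=snap('scene','s2.png')
for k in ((S,'red'),(S,'green'),(T,'green')): print([(n,c) for n,c,m in comps(*k)])
plan([.5309-.10,-.245-.0125,.12],Rt(.125,55))
a=cv2.imread('pics/s2.png')[100:320,90:440];b=cv2.imread('pics/t2.png')[140:280,90:440];cv2.imwrite('pics/st2.png',np.vstack([cv2.resize(a,None,fx=1.6,fy=1.6),cv2.resize(b,None,fx=1.6,fy=1.6)]))
E
```

```text
t 8.65 grasp [ 0.3795 -0.4271  0.2137] tcp [ 0.3796 -0.4271  0.1947] w 0.804 F 0.0 [ 0.2746 -0.4237  0.256 ] tiltz [ 0.0008 -0.0004 -1.    ]
band 149 [ 0.5685 -0.2401] lane [-0.022 -0.248] caplen 0.07752594821490447 yaw 0.107 grip [ 0.5307 -0.2441] footlane [ 0.007  -0.2466]
band 136 [0.5509 0.1546] lane [-0.0175  0.1471] caplen 0.07671990277796384 yaw 0.063 grip [0.513  0.1523] footlane [0.0115 0.1473]
band 134 [0.5397 0.2563] lane [-0.023   0.2492] caplen 0.0770397572526803 yaw 0.039 grip [0.5017 0.2548] footlane [0.006  0.2487]Traceback (most recent call last):
  File "<stdin>", line 3, in <module>
  File "h.py", line 23, in comps
    h=cv2.cvtColor(img,cv2.COLOR_RGB2HSV).astype(int);H,Sa,V=h[...,0],h[...,1],h[...,2]
      ~~~~~~~~~~~~^^^^^^^^^^^^^^^^^^^^^^^
cv2.error: OpenCV(4.12.0) :-1: error: (-5:Bad argument) in function 'cvtColor'
> Overload resolution failed:
>  - src is not a numpy array, neither a scalar
>  - Expected Ptr<cv::UMat> for argument 'src'
```

```bash
cat >> h.py <<'E'
def both(tag):
    a=cv2.imread('pics/s%s.png'%tag)[100:320,90:440];b=cv2.imread('pics/t%s.png'%tag)[140:280,90:440]
    cv2.imwrite('pics/st%s.png'%tag,np.vstack([cv2.resize(a,None,fx=1.6,fy=1.6),cv2.resize(b,None,fx=1.6,fy=1.6)]))
E
python3 - <<'E'
from h import *
both('2')
plan([.5309-.10,-.245-.011,.12],Rt(.107,55))
E
```

```text
rot [-0.2435 -9.1555 -0.4534] travel(new axes) [0.4457 3.2984 2.3467] travel(old axes) [-1.4918  3.3815  1.7104]
```

View pics/st2.png

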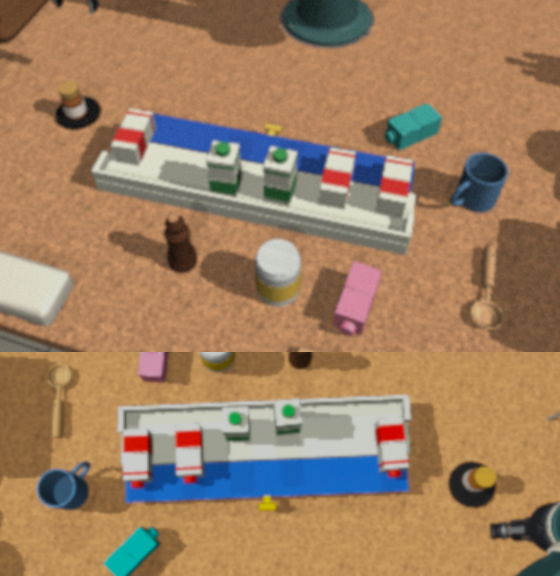

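The jar stands upright on the coaster (scene crop (72,100)), and all three red cartons are where they were. I'll check the jar's offset numerically while tilting for the right-hand carton (top crop (392,447)).

>>> apply_moves(
  fingers=[0.8,0.8,0.8,0.8,0.8,0.8,0.8,0.8,0.8,0.8,0.8,0.8],
  travel=[
    [-0.3,0.6,0],
    [-0.3,0.6,0],
    [-0.3,0.6,0],
    [0,0,0],
    [0,0,0],
    [0,0,0],
    [0,0,0],
    [0,0,0],
    [0,0,0],
    [0,0,0],
    [0,0,0],
    [0,0,0],
  ],
  rotation=[
    [-0.02,-0.76,-0.04],
    [-0.02,-0.76,-0.04],
    [-0.02,-0.76,-0.04],
    [-0.02,-0.76,-0.04],
    [-0.02,-0.76,-0.04],
    [-0.02,-0.76,-0.04],
    [-0.02,-0.76,-0.04],
    [-0.02,-0.76,-0.04],
    [-0.02,-0.76,-0.04],
    [-0.02,-0.76,-0.04],
    [-0.02,-0.76,-0.04],
    [-0.02,-0.76,-0.04],
  ],
)

```text
time: 9.95
tool_pos: [0.5056, -0.2181, 0.2571]
tcp_rot: [0.081, 2.386, -0.153]
wrist_force: [0.3, 0.1, 0.1]
width: 0.801
grip_force: 0.0
```

```bash
python3 - <<'E'
from h import *
T=snap('top');st();print('q',read_state()['q'])
print('jar lid',atz(T,(392.5,218.75),.083))
for cam in('top',):
    for d in regions_of(cam,'jar')[:2]+regions_of(cam,'coaster')[:1]: print(d['p'],d['bbox'])
u=np.array([np.cos(.107),np.sin(.107)])
g=np.array([.5307,-.2441])
plan([*(g-.09*u),.10],Rt(.107,55)); plan([*g,.058],Rt(.107,55))
E
```

```text
t 10.0 grasp [ 0.4921 -0.2133  0.27  ] tcp [ 0.5049 -0.2158  0.2563] w 0.799 F 0.0 [-0.5759  0.9854 -0.8463] tiltz [ 0.6762 -0.1313 -0.7249]
q [-0.6408 -0.4164  2.368   0.5945  0.5632 -2.5512]
jar lid [ 0.4818 -0.4189  0.083 ]
0.7 [163.9, 165.7, 183.8, 73.7]
0.65 [378.3, 213.4, 18.9, 14.5]
0.72 [369.0, 209.4, 31.8, 26.1]
rot [-2.04   -2.0636 -0.6664] travel(new axes) [ 3.3263 -0.583   1.0736] travel(old axes) [ 2.9675 -0.4869  1.8744]
rot [-2.04   -2.0636 -0.6664] travel(new axes) [ 2.982  -0.583   3.0298] travel(old axes) [ 2.2305 -0.0453  3.6653]
```

Joint 6 is at its limit in this orientation. A half turn about the tool z axis gives the same grasp, so I'll use that.

>>> apply_moves(
  fingers=[0.8,0.8,0.8,0.8,0.8,0.8,0.8,0.8,0.8,0.8,0.8,0.8],
  travel=[
    [0,0,0],
    [0,0,0],
    [0,0,0],
    [0,0,0],
    [0,0,0],
    [0,0,0],
    [0,0,0],
    [0,0,0],
    [0,0,0],
    [0,0,0],
    [0,0,0],
    [0,0,0],
  ],
  rotation=[
    [0,0,1],
    [0,0,1],
    [0,0,1],
    [0,0,1],
    [0,0,1],
    [0,0,1],
    [0,0,1],
    [0,0,1],
    [0,0,1],
    [0,0,1],
    [0,0,1],
    [0,0,1],
  ],
)

```text
time: 11.3
tool_pos: [0.505, -0.2198, 0.2565]
tcp_rot: [1.5, 1.915, 0.436]
wrist_force: [0.4, -0.4, -0.4]
width: 0.798
grip_force: 0.0
```

>>> apply_moves(
  fingers=[0.8,0.8,0.8,0.8,0.8,0.8,0.8,0.8,0.8,0.8,0.8,0.8],
  travel=[
    [0,0,0],
    [0,0,0],
    [0,0,0],
    [0,0,0],
    [0,0,0],
    [0,0,0],
    [0,0,0],
    [0,0,0],
    [0,0,0],
    [0,0,0],
    [0,0,0],
    [0,0,0],
  ],
  rotation=[
    [0,0,1],
    [0,0,1],
    [0,0,1],
    [0,0,1],
    [0,0,1],
    [0,0,1],
    [0,0,1],
    [0,0,1],
    [0,0,1],
    [0,0,1],
    [0,0,1],
    [0,0,1],
  ],
)

```text
time: 12.5
tool_pos: [0.505, -0.2199, 0.2565]
tcp_rot: [2.542, 0.726, 0.933]
wrist_force: [-0.6, 0.2, -0.2]
width: 0.801
grip_force: 0.0
```

```bash
python3 - <<'E'
from h import *
st();print('q',read_state()['q'])
u=np.array([np.cos(.107),np.sin(.107)])
g=np.array([.5307,-.2441])
for t in (55,45): plan([*(g-.04*u),.11],Rt(.107+np.pi,-t))
E
```

```text
t 12.5 grasp [ 0.4922 -0.2173  0.2703] tcp [ 0.505  -0.2199  0.2565] w 0.801 F 0.0 [-0.556   0.2089 -0.1537] tiltz [ 0.6726 -0.1335 -0.7279]
q [-0.6466 -0.4104  2.3619  0.5897  0.567  -0.0338]
rot [1.3422 2.6349 5.2302] travel(new axes) [-2.5954  0.537   1.7824] travel(old axes) [-1.8619 -1.0283  2.3827]
rot [1.7879 1.0127 5.0791] travel(new axes) [-2.3125  0.537   2.2117] travel(old axes) [-1.9175 -1.0631  2.3918]
```

>>> apply_moves(
  fingers=[0.8,0.8,0.8,0.8,0.8,0.8,0.8],
  travel=[
    [0,0,0],
    [0,0,0],
    [0,0,0],
    [0,0,0],
    [0,0,0],
    [0,0,0],
    [0,0,0],
  ],
  rotation=[
    [0.26,0.31,0.86],
    [0.26,0.31,0.86],
    [0.26,0.31,0.86],
    [0.26,0.31,0.86],
    [0.26,0.31,0.86],
    [0.26,0.31,0.86],
    [0,0,0],
  ],
)

```text
time: 13.2
tool_pos: [0.5042, -0.2207, 0.2553]
tcp_rot: [-2.801, -0.153, -1.31]
wrist_force: [0.9, -1.0, -1.1]
width: 0.798
grip_force: 0.0
```

```bash
python3 - <<'E'
from h import *
st();print('q',read_state()['q'])
u=np.array([np.cos(.107),np.sin(.107)])
g=np.array([.5307,-.2441])
for t in (50,): plan([*(g-.04*u),.10],Rt(.107+np.pi,-t)); plan([*g,.058],Rt(.107+np.pi,-t))
E
```

```text
t 13.2 grasp [ 0.4897 -0.2222  0.2675] tcp [ 0.5042 -0.2207  0.2553] w 0.798 F 0.0 [ 0.8843 -1.0458 -1.056 ] tiltz [ 0.7631  0.0827 -0.641 ]
q [-0.8792 -0.3142  2.3607  1.0398  0.8372 -0.0514]
rot [-0.0068 -0.0225  0.0139] travel(new axes) [-2.5868  0.5226  2.1297] travel(old axes) [-2.5925  0.5203  2.1232]
rot [-0.0068 -0.0225  0.0139] travel(new axes) [-2.716   0.5226  3.2824] travel(old axes) [-2.7245  0.5209  3.2757]
```

>>> apply_moves(
  fingers=[0.85,0.85,0.85,0.85,0.85,0.85,0.85,0.85,0.85,0.85,0.85],
  newtons=60,
  travel=[
    [-0.5,0.1,0],
    [-0.5,0.1,0],
    [-0.5,0.1,0],
    [-0.5,0.1,0],
    [-0.5,0.1,0],
    [-0.22,0.02,0.3],
    [0,0,0.6],
    [0,0,0.6],
    [0,0,0.5],
    [0,0,0],
    [0,0,0],
  ],
  rotation=[
    [0,0,0],
    [0,0,0],
    [0,0,0],
    [0,0,0],
    [0,0,0],
    [0,0,0],
    [0,0,0],
    [0,0,0],
    [0,0,0],
    [0,0,0],
    [0,0,0],
  ],
)

```text
time: 14.3
tool_pos: [0.4975, -0.2461, 0.0874]
tcp_rot: [-2.801, -0.16, -1.311]
wrist_force: [0.6, 0.6, -0.2]
width: 0.847
grip_force: 0.0
```

```bash
python3 - <<'E'
from h import *
st();print('q',read_state()['q'])
T=snap('top');reds(T)
u=np.array([np.cos(.107),np.sin(.107)])
g=np.array([.5307,-.2441])
plan([*g,.058],Rt(.107+np.pi,-50))
E
```

```text
t 14.3 grasp [ 0.483  -0.2477  0.0995] tcp [ 0.4975 -0.2461  0.0874] w 0.847 F 0.0 [ 0.5969  0.6293 -0.2433] tiltz [ 0.7631  0.0847 -0.6407]
q [-0.9398  0.0394  2.4571  1.451   0.7355 -0.6837]
band 147 [ 0.5685 -0.24  ] lane [-0.022  -0.2479] caplen 0.07643384142897064 yaw 0.119 grip [ 0.5308 -0.2445] footlane [ 0.0069 -0.2461]
band 136 [0.5509 0.1546] lane [-0.0175  0.1471] caplen 0.0769762689659638 yaw 0.062 grip [0.513  0.1523] footlane [0.0115 0.1472]
band 134 [0.5397 0.2563] lane [-0.023   0.2492] caplen 0.07717761333181888 yaw 0.032 grip [0.5017 0.2551] footlane [0.006  0.2485]
rot [-0.0129 -0.0328  0.0561] travel(new axes) [-0.029   0.0215  1.2774] travel(old axes) [-0.0335  0.023   1.2773]
```

>>> apply_moves(
  fingers=[0.85,0.85,0.85,0.85,0,0,0,0,0,0],
  travel=[
    [0,0.02,0.4],
    [0,0,0.4],
    [0,0,0.4],
    [-0.03,0,0.08],
    [0,0,0],
    [0,0,0],
    [0,0,0],
    [0,0,0],
    [0,0,0],
    [0,0,0],
  ],
  rotation=[
    [0,0,0],
    [0,0,0],
    [0,0,0],
    [0,0,0],
    [0,0,0],
    [0,0,0],
    [0,0,0],
    [0,0,0],
    [0,0,0],
    [0,0,0],
  ],
)

```text
time: 15.35
tool_pos: [0.5454, -0.243, 0.0466]
tcp_rot: [-2.801, -0.156, -1.316]
wrist_force: [-4.7, -1.6, 5.9]
width: 0.561
grip_force: 61.4
```

```bash
python3 - <<'E'
from h import *
st();print('q',read_state()['q'])
E
```

```text
t 15.35 grasp [ 0.5309 -0.2445  0.0588] tcp [ 0.5454 -0.243   0.0466] w 0.561 F 61.4 [-4.6678 -1.5684  5.9458] tiltz [ 0.7652  0.0816 -0.6387]
q [-0.8348  0.1919  2.4074  1.6646  0.6747 -0.8446]
```

>>> apply_moves(
  fingers=[0,0,0,0,0,0,0,0,0,0,0,0],
  travel=[
    [0.3,0,-0.25],
    [0.3,0,-0.25],
    [0.4,0,-0.3],
    [0,0,0],
    [0,0,0],
    [0,0,0],
    [0,0,0],
    [0,0,0],
    [0,0,0],
    [0,0,0],
    [0,0,0],
    [0,0,0],
  ],
  rotation=[
    [0,0,0],
    [0,0,0],
    [0,0,0],
    [0,-0.9,0],
    [0,-0.9,0],
    [0,-0.9,0],
    [0,-0.9,0],
    [0,-0.9,0],
    [0,-0.9,0],
    [0,-0.9,0],
    [0,-0.9,0],
    [0,-0.9,0],
  ],
)

```text
time: 16.55
tool_pos: [0.5453, -0.2404, 0.1086]
tcp_rot: [-3.132, -0.177, -0.074]
wrist_force: [-0.0, 1.2, -2.5]
width: 0.56
grip_force: 61.1
```

```bash
python3 - <<'E'
from h import *
st();print('q',read_state()['q'])
T=snap('top','t3.png');S=snap('scene','s3.png');both('3')
x=lane(-.005,-.24)
# 70mm above foot gripped; carton lean 10deg if tool tilt -30
for t in (-30,-40): plan([*x,.034+.07+.025],Rt(PSI+np.pi,-t))
E
```

```text
t 16.55 grasp [ 0.5444 -0.2405  0.1276] tcp [ 0.5453 -0.2404  0.1086] w 0.56 F 61.1 [-0.0337  1.1536 -2.4969] tiltz [ 0.0471  0.006  -0.9989]
q [-0.4727  0.1965  1.9262  0.0323  0.9799  0.9679]
rot [ 0.1283 -5.4984  0.5599] travel(new axes) [ 0.4452 -0.1404 -0.3455] travel(old axes) [ 0.5689 -0.1071 -0.0468]
rot [ 0.1783 -7.1645  0.5519] travel(new axes) [ 0.3125 -0.1404 -0.4118] travel(old axes) [ 0.5168 -0.1104 -0.0876]
```

View pics/st3.png

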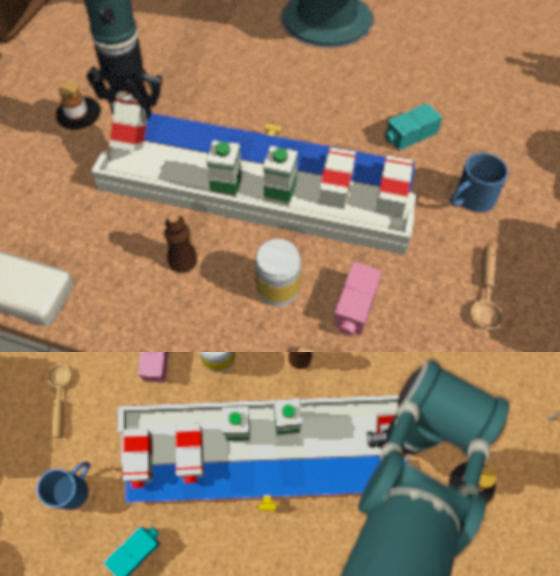

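The carton is held and lifting, with its foot swinging down (scene crop (128,125)). I'll keep rotating it upright.

>>> apply_moves(
  fingers=[0,0,0,0,0,0,0,0,0],
  travel=[
    [0,0,0],
    [0,0,0],
    [0,0,0],
    [0,0,0],
    [0,0,0],
    [0,0,0],
    [0,0,0],
    [0,0,0],
    [0,0,0],
  ],
  rotation=[
    [0.02,-0.85,0.07],
    [0.02,-0.85,0.07],
    [0.02,-0.85,0.07],
    [0.02,-0.85,0.07],
    [0.02,-0.85,0.07],
    [0.02,-0.85,0.07],
    [0.02,-0.85,0.07],
    [0.02,-0.85,0.07],
    [0,0,0],
  ],
)

```text
time: 17.55
tool_pos: [0.5454, -0.2398, 0.105]
tcp_rot: [2.956, 0.081, -1.017]
wrist_force: [0.0, -0.6, -3.2]
width: 0.56
grip_force: 61.7
```

```bash
python3 - <<'E'
from h import *
st();print('q',read_state()['q'])
x=lane(-.003,-.24)
plan([*x,.034+.071],Rt(PSI+np.pi,38))
E
```

```text
t 17.55 grasp [ 0.5571 -0.2392  0.12  ] tcp [ 0.5454 -0.2398  0.105 ] w 0.56 F 61.7 [ 0.0447 -0.5583 -3.2112] tiltz [-0.6146 -0.0301 -0.7883]
q [-0.3247  0.6343  1.4617 -0.2277  1.6714  1.2416]
rot [-0.0415 -0.0046  0.0058] travel(new axes) [ 0.6624 -0.1284 -0.137 ] travel(old axes) [ 0.6626 -0.1286 -0.1361]
```

>>> apply_moves(
  fingers=[0,0,0,0,0,0,0],
  travel=[
    [0.16,-0.04,-0.12],
    [0.16,-0.04,-0.12],
    [0.15,-0.05,-0.13],
    [0.06,0,0.08],
    [0.06,0,0.08],
    [0.06,0,0.08],
    [0,0,0],
  ],
  rotation=[
    [0,0,0],
    [0,0,0],
    [0,0,0],
    [0,0,0],
    [0,0,0],
    [0,0,0],
    [0,0,0],
  ],
)

```text
time: 18.25
tool_pos: [0.5745, -0.2324, 0.0931]
tcp_rot: [2.954, 0.078, -1.014]
wrist_force: [-0.3, 0.1, -0.8]
width: 0.56
grip_force: 61.7
```

```bash
python3 - <<'E'
from h import *
st()
E
```

```text
t 18.25 grasp [ 0.5861 -0.2318  0.1081] tcp [ 0.5745 -0.2324  0.0931] w 0.56 F 61.7 [-0.2972  0.0669 -0.8301] tiltz [-0.6133 -0.0323 -0.7892]
```

>>> apply_moves(
  fingers=[0,0,0.78,0.78,0.78,0.78,0.78,0.78,0.78,0.78],
  travel=[
    [0.03,0,0.04],
    [0,0,0],
    [0,0,0],
    [0,0,0],
    [0,0,0],
    [0,0,-0.5],
    [0,0,-0.6],
    [0,0,-0.6],
    [0,0,-0.6],
    [0,0,0],
  ],
  rotation=[
    [0,0,0],
    [0,0,0],
    [0,0,0],
    [0,0,0],
    [0,0,0],
    [0,0,0],
    [0,0,0],
    [0,0,0],
    [0,0,0],
    [0,0,0],
  ],
)

```text
time: 19.25
tool_pos: [0.6493, -0.2291, 0.1871]
tcp_rot: [2.956, 0.078, -0.998]
wrist_force: [0.6, -0.8, -0.1]
width: 0.782
grip_force: 0.0
```

```bash
python3 - <<'E'
from h import *
st();S=snap('scene','s4.png');T=snap('top','t4.png');both('4');reds(T)
print(read_state()['q'])
plan([.42,.0,.24],Rt(PSI+np.pi,0))
E
```

```text
t 19.25 grasp [ 0.6608 -0.2284  0.2022] tcp [ 0.6493 -0.2291  0.1871] w 0.782 F 0.0 [ 0.589  -0.8016 -0.0666] tiltz [-0.6051 -0.0355 -0.7954]
band 131 [0.5513 0.1543] no cap
band 140 [0.5398 0.2551] lane [-0.023  0.248] caplen 0.07743026250465117 yaw 0.024 grip [0.5018 0.2542] footlane [0.006  0.2471]
[-0.2759  0.7408  1.1349 -0.2107  1.89    1.2403]
rot [ 0.0032  6.2799 -0.0278] travel(new axes) [-4.2626 -4.824  -0.7583] travel(old axes) [-3.8507 -4.812   2.0083]
```

View pics/st4.png

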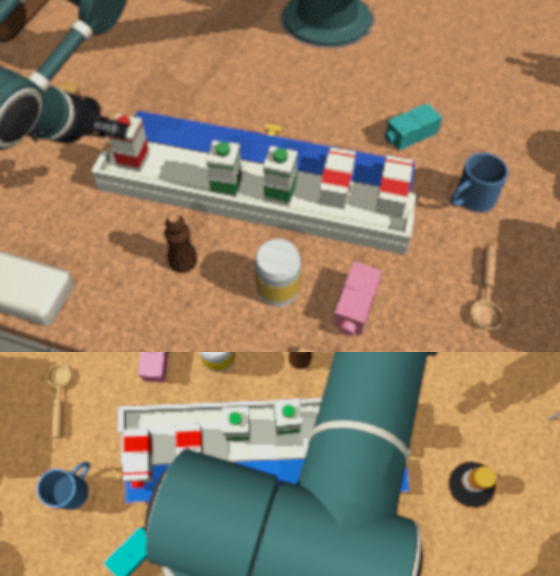

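A stands upright now (scene crop (128,140)); the other two reds haven't moved. I'll back off, untilt and unflip for the left-hand cartons.

>>> apply_moves(
  fingers=[0.8,0.8,0.8,0.8,0.8,0.8,0.8,0.8,0.8,0.8,0.8,0.8],
  travel=[
    [0,0,-0.5],
    [0,0,-0.5],
    [0,0,0],
    [0,0,0],
    [0,0,0],
    [0,0,0],
    [0,0,0],
    [0,0,0],
    [0,0,0],
    [-0.9,-0.9,0],
    [-0.9,-0.9,0],
    [-0.9,-0.9,0],
  ],
  rotation=[
    [0,0,0],
    [0,0,0],
    [0,0.9,0],
    [0,0.9,0],
    [0,0.9,0],
    [0,0.9,0],
    [0,0.9,0],
    [0,0.9,0],
    [0,0.9,0],
    [0,0,-1],
    [0,0,-1],
    [0,0,-1],
  ],
)

```text
time: 20.55
tool_pos: [0.5518, -0.1381, 0.2195]
tcp_rot: [-3.086, -0.579, 0.005]
wrist_force: [-0.5, 0.2, 0.7]
width: 0.799
grip_force: 0.0
```

>>> apply_moves(
  fingers=[0.8,0.8,0.8,0.8,0.8,0.8,0.8,0.8,0.8,0.8,0.8,0.8],
  travel=[
    [0,0,0],
    [0,0,0],
    [0,0,0],
    [0,0,0],
    [0,0,0],
    [0,0,0],
    [0,0,0],
    [0,0,0],
    [0,0,0],
    [0,0,0],
    [0,0,0],
    [0,0,0],
  ],
  rotation=[
    [0,0,-1],
    [0,0,-1],
    [0,0,-1],
    [0,0,-1],
    [0,0,-1],
    [0,0,-1],
    [0,0,-1],
    [0,0,-1],
    [0,0,-1],
    [0,0,-1],
    [0,0,-1],
    [0,0,-1],
  ],
)

```text
time: 21.75
tool_pos: [0.5532, -0.1392, 0.2197]
tcp_rot: [-2.156, -2.282, 0.003]
wrist_force: [-0.1, 0.1, -0.3]
width: 0.807
grip_force: 0.0
```

>>> apply_moves(
  fingers=[0.8,0.8,0.8,0.8,0.8,0.8,0.8,0.8,0.8,0.8,0.8,0.8],
  travel=[
    [0,0,0],
    [0,0,0],
    [0,0,0],
    [0,0,0],
    [0,0,0],
    [0,0,0],
    [0,0,0],
    [0,0,0],
    [0,0,0],
    [0,0,0],
    [0,0,0],
    [0,0,0],
  ],
  rotation=[
    [0,0,-1],
    [0,0,-1],
    [0,0,-1],
    [0,0,-1],
    [0,0,-1],
    [0,0,-1],
    [0,0,-1],
    [0,0,-1],
    [0,0,-1],
    [0,0,-1],
    [0,0,-1],
    [0,0,-1],
  ],
)

```text
time: 22.95
tool_pos: [0.5532, -0.1392, 0.2197]
tcp_rot: [-0.403, -3.112, -0.0]
wrist_force: [-0.3, 0.1, 0.9]
width: 0.799
grip_force: 0.0
```

```bash
python3 - <<'E'
from h import *
st();T=snap('top');reds(T)
print(read_state()['q'])
u=np.array([np.cos(.062),np.sin(.062)]);g=np.array([.513,.1523])
plan([*(g-.06*u),.20],Rt(.062,0));plan([*(g-.05*u),.13],Rt(.062,45))
E
```

```text
t 22.95 grasp [ 0.5533 -0.1392  0.2387] tcp [ 0.5532 -0.1392  0.2197] w 0.799 F 0.0 [-0.3397  0.119   0.9425] tiltz [-0.0034  0.0004 -1.    ]
band 134 [0.551  0.1543] lane [-0.0174  0.1467] caplen 0.07730873461119445 yaw 0.054 grip [0.5131 0.1522] footlane [0.0116 0.1467]
band 143 [0.5397 0.2547] lane [-0.0231  0.2476] caplen 0.07733857620643626 yaw 0.019 grip [0.5017 0.254 ] footlane [0.0059 0.2465]
[-0.2897  0.0772  1.8425 -0.0006  1.2253 -1.6068]
rot [ 0.001  -0.0322 -3.0133] travel(new axes) [1.6419 5.8676 0.7745] travel(old axes) [3.3791 5.0687 0.7836]
rot [-1.1824 -7.4686 -2.8573] travel(new axes) [2.2885 5.8676 0.6293] travel(old axes) [2.9293 5.2147 2.0708]
```

>>> apply_moves(
  fingers=[0.8,0.8,0.8,0.8,0.8,0.8,0.8,0.8,0.8,0.8,0.8],
  travel=[
    [0,0,0],
    [0,0,0],
    [0,0,0],
    [0,0,0],
    [0.33,0.84,0],
    [0.33,0.84,0],
    [0.33,0.84,0],
    [0.33,0.84,0],
    [0.33,0.84,0],
    [0.33,0.84,0],
    [0.33,0.84,0],
  ],
  rotation=[
    [0,0,-0.75],
    [0,0,-0.75],
    [0,0,-0.75],
    [0,0,-0.75],
    [0,0,0],
    [0,0,0],
    [0,0,0],
    [0,0,0],
    [0,0,0],
    [0,0,0],
    [0,0,0],
  ],
)

```text
time: 24.1
tool_pos: [0.422, 0.1487, 0.2202]
tcp_rot: [0.079, -3.139, 0.002]
wrist_force: [0.8, -0.4, 0.7]
width: 0.798
grip_force: 0.0
```

>>> apply_moves(
  fingers=[0.8,0.8,0.8,0.8,0.8,0.8,0.8,0.8,0.8],
  travel=[
    [0,0,0],
    [0,0,0],
    [0,0,0],
    [0,0,0],
    [0,0,0],
    [0,0,0],
    [0,0,0],
    [0,0,0],
    [0,0,0],
  ],
  rotation=[
    [0,-0.9,0],
    [0,-0.9,0],
    [0,-0.9,0],
    [0,-0.9,0],
    [0,-0.9,0],
    [0,-0.9,0],
    [0,-0.9,0],
    [0,-0.9,0],
    [0,0,0],
  ],
)

```text
time: 25.0
tool_pos: [0.4205, 0.1464, 0.2158]
tcp_rot: [-0.066, 2.392, 0.021]
wrist_force: [-1.2, -0.2, -1.2]
width: 0.802
grip_force: 0.0
```

```bash
python3 - <<'E'
from h import *
st();print(read_state()['q'])
T=snap('top');reds(T)
u=np.array([np.cos(.058),np.sin(.058)]);g=np.array([.513,.1523])
r=Rt(.058,43);d=r.apply([0,0,1])
plan(np.array([*g,.06])-.06*d,r);plan([*g,.060],r)
E
```

```text
t 25.0 grasp [0.4076 0.1458 0.2297] tcp [0.4205 0.1464 0.2158] w 0.802 F 0.0 [-1.1622 -0.2311 -1.2169] tiltz [ 0.6798  0.034  -0.7326]
[ 0.5217 -0.6408  2.5544 -0.5666  0.6141 -0.7386]
band 136 [0.5509 0.1546] lane [-0.0175  0.1471] caplen 0.07671990277796384 yaw 0.063 grip [0.513  0.1523] footlane [0.0115 0.1473]
band 136 [0.5397 0.2559] lane [-0.023   0.2488] caplen 0.07732440154433824 yaw 0.035 grip [0.5017 0.2546] footlane [0.0059 0.2482]
rot [-0.043  -0.0114 -0.0129] travel(new axes) [ 0.8212 -0.0024  2.737 ] travel(old axes) [0.818  0.0088 2.7379]
rot [-0.043  -0.0114 -0.0129] travel(new axes) [ 0.8212 -0.0024  3.937 ] travel(old axes) [0.8165 0.0142 3.9379]
```

>>> apply_moves(
  fingers=[0.85,0.85,0.85,0.85,0.85,0.85,0.85,0.85],
  travel=[
    [0,0,0.5],
    [0,0,0.5],
    [0,0,0.5],
    [0.2,0,0.4],
    [0.2,0,0.4],
    [0.2,0,0.3],
    [0.22,0,0.1],
    [0,0,0],
  ],
  rotation=[
    [0,0,0],
    [0,0,0],
    [0,0,0],
    [0,0,0],
    [0,0,0],
    [0,0,0],
    [0,0,0],
    [0,0,0],
  ],
)

```text
time: 25.85
tool_pos: [0.4918, 0.1527, 0.0953]
tcp_rot: [-0.061, 2.394, 0.018]
wrist_force: [0.3, 0.3, -0.2]
width: 0.849
grip_force: 0.0
```

```bash
python3 - <<'E'
from h import *
st();print(read_state()['q'])
plan([.513,.1523,.060],Rt(.058,43))
E
```

```text
t 25.85 grasp [0.4789 0.1521 0.1093] tcp [0.4918 0.1527 0.0953] w 0.849 F 0.0 [ 0.2601  0.3189 -0.2168] tiltz [ 0.6783  0.0307 -0.7341]
[ 0.4215 -0.211   2.5685 -1.2925  0.2624 -0.0113]
rot [-0.0826 -0.039  -0.0324] travel(new axes) [ 0.1717 -0.0326  1.1855] travel(old axes) [ 0.1667 -0.023   1.1864]
```

>>> apply_moves(
  fingers=[0.85,0.85,0.85],
  travel=[
    [0,0,-0.1],
    [0,0,0],
    [0,0,0],
  ],
  rotation=[
    [0,0.9,0],
    [0,0.9,0],
    [0,0,0],
  ],
)

```text
time: 26.15
tool_pos: [0.4953, 0.1479, 0.1018]
tcp_rot: [-0.049, 2.469, -0.001]
wrist_force: [0.2, 0.1, 0.3]
width: 0.852
grip_force: 0.0
```

```bash
python3 - <<'E'
from h import *
st();print(read_state()['q'])
plan([.513,.1523,.062],Rt(.058,33))
E
```

```text
t 26.15 grasp [0.4834 0.1477 0.1167] tcp [0.4953 0.1479 0.1018] w 0.852 F 0.0 [0.1673 0.061  0.3182] tiltz [ 0.6226  0.0116 -0.7825]
[ 0.397  -0.2135  2.5136 -0.8604  0.3083 -0.4535]
rot [-0.2294  0.9163 -0.108 ] travel(new axes) [0.1323 0.0672 1.2428] travel(old axes) [0.2516 0.0947 1.2224]
```

>>> apply_moves(
  fingers=[0.85,0.85,0.85,0.85,0.85,0.85,0.85],
  travel=[
    [0,0,0],
    [0,0,0],
    [0.03,0.02,0.3],
    [0.03,0.02,0.3],
    [0.03,0.02,0.3],
    [0,0,0.1],
    [0,0,0],
  ],
  rotation=[
    [-0.1,0.46,-0.05],
    [-0.1,0.46,-0.05],
    [0,0,0],
    [0,0,0],
    [0,0,0],
    [0,0,0],
    [0,0,0],
  ],
)

```text
time: 26.85
tool_pos: [0.5157, 0.1507, 0.054]
tcp_rot: [-0.075, 2.565, 0.012]
wrist_force: [-0.7, -0.4, 0.0]
width: 0.849
grip_force: 0.0
```

```bash
python3 - <<'E'
from h import *
st();print(read_state()['q'])
plan([.513,.1523,.062],Rt(.058,33))
E
```

```text
t 26.85 grasp [0.5053 0.1502 0.0699] tcp [0.5157 0.1507 0.054 ] w 0.849 F 0.0 [-0.6545 -0.4069  0.0446] tiltz [ 0.5437  0.0248 -0.8389]
[ 0.3402 -0.0532  2.4505 -0.7062  0.246  -0.6435]
rot [-0.0641 -0.0048  0.0266] travel(new axes) [-0.0444  0.0355  0.217 ] travel(old axes) [-0.0446  0.0368  0.2167]
```

Reachable. Closing on carton B, then lifting 70 mm and rotating.

>>> apply_moves(
  fingers=[0.85,0.85,0,0,0,0,0,0],
  travel=[
    [-0.04,0.04,0.22],
    [0,0,0],
    [0,0,0],
    [0,0,0],
    [0,0,0],
    [0,0,0],
    [0,0,0],
    [0,0,0],
  ],
  rotation=[
    [0,0,0],
    [0,0,0],
    [0,0,0],
    [0,0,0],
    [0,0,0],
    [0,0,0],
    [0,0,0],
    [0,0,0],
  ],
)

```text
time: 27.65
tool_pos: [0.5236, 0.1536, 0.0471]
tcp_rot: [-0.075, 2.563, 0.014]
wrist_force: [-3.6, -0.6, 7.2]
width: 0.553
grip_force: 62.2
```

>>> apply_moves(
  fingers=[0,0,0,0,0,0,0,0,0,0,0,0],
  travel=[
    [-0.25,0,-0.4],
    [-0.25,0,-0.4],
    [-0.25,0,-0.4],
    [0,0,0],
    [0,0,0],
    [0,0,0],
    [0,0,0],
    [0,0,0],
    [0,0,0],
    [0,0,0],
    [0,0,0],
    [0,0,0],
  ],
  rotation=[
    [0,0,0],
    [0,0,0],
    [0,0,0],
    [0,0.9,0],
    [0,0.9,0],
    [0,0.9,0],
    [0,0.9,0],
    [0,0.9,0],
    [0,0.9,0],
    [0,0.9,0],
    [0,0.9,0],
    [0,0.9,0],
  ],
)

```text
time: 28.85
tool_pos: [0.5219, 0.1539, 0.117]
tcp_rot: [0.081, -2.865, 0.02]
wrist_force: [-0.3, 0.2, -1.6]
width: 0.552
grip_force: 62.5
```

```bash
python3 - <<'E'
from h import *
st();print(read_state()['q'])
plan([*lane(-.003,.14),.034+.071+.02],Rt(PSI,-50))
E
```

```text
t 28.85 grasp [0.527  0.1543 0.1353] tcp [0.5219 0.1539 0.117 ] w 0.552 F 62.5 [-0.3445  0.2498 -1.6055] tiltz [-0.2714 -0.0212 -0.9622]
[ 0.2169  0.2975  1.8081  0.039   1.3094 -1.4257]
rot [-0.0548  5.7015 -0.0199] travel(new axes) [-0.4366 -0.1588 -0.3895] travel(old axes) [-0.5801 -0.1591 -0.0757]
```

>>> apply_moves(
  fingers=[0,0,0,0,0,0,0,0,0],
  travel=[
    [0,0,0],
    [0,0,0],
    [0,0,0],
    [0,0,0],
    [0,0,0],
    [0,0,0],
    [0,0,0],
    [0,0,0],
    [0,0,0],
  ],
  rotation=[
    [0,0.86,0],
    [0,0.86,0],
    [0,0.86,0],
    [0,0.86,0],
    [0,0.86,0],
    [0,0.86,0],
    [0,0.86,0],
    [0,0,0],
    [0,0,0],
  ],
)

```text
time: 29.75
tool_pos: [0.5217, 0.1538, 0.1156]
tcp_rot: [0.06, -2.238, 0.038]
wrist_force: [1.1, 1.5, -1.0]
width: 0.558
grip_force: 62.5
```

```bash
python3 - <<'E'
from h import *
st();print(read_state()['q'])
r=Rt(PSI,-52);print('fwd',r.inv().apply([np.cos(PSI),np.sin(PSI),0]),'down',r.inv().apply([0,0,-1]))
plan([*lane(-.008,.14),.034+.074],r)
T=snap('top');reds(T)
for d in tip_of('top','tin')[:1]: print('tin',atz(T,d['location'],0))
E
```

```text
t 29.75 grasp [0.5366 0.1547 0.1274] tcp [0.5217 0.1538 0.1156] w 0.558 F 62.5 [ 1.0736  1.4502 -1.0391] tiltz [-0.7835 -0.0487 -0.6195]
[ 0.1811  0.7162  1.4252  0.0986  1.8979 -1.457 ]
fwd [-0.6157 -0.     -0.788 ] down [-0.788   0.      0.6157]
rot [-0.0455  0.0472 -0.0415] travel(new axes) [-0.5963 -0.1567 -0.1359] travel(old axes) [-0.5977 -0.1548 -0.1323]
tin [0.7357 0.1103 0.    ]
```

>>> apply_moves(
  fingers=[0,0,0,0,0,0,0,0],
  travel=[
    [-0.1,-0.05,-0.13],
    [-0.1,-0.05,-0.13],
    [-0.1,-0.05,-0.13],
    [-0.08,0,0.06],
    [-0.08,0,0.06],
    [-0.08,0,0.06],
    [-0.08,0,0.06],
    [0,0,0],
  ],
  rotation=[
    [0,0,0],
    [0,0,0],
    [0,0,0],
    [0,0,0],
    [0,0,0],
    [0,0,0],
    [0,0,0],
    [0,0,0],
  ],
)

```text
time: 30.65
tool_pos: [0.5466, 0.1476, 0.0962]
tcp_rot: [0.06, -2.236, 0.039]
wrist_force: [-0.4, -0.6, -1.8]
width: 0.55
grip_force: 62.5
```

```bash
python3 - <<'E'
from h import *
st()
E
```

```text
t 30.65 grasp [0.5615 0.1486 0.1079] tcp [0.5466 0.1476 0.0962] w 0.55 F 62.5 [-0.4002 -0.5739 -1.7847] tiltz [-0.7847 -0.0491 -0.6179]
```

>>> apply_moves(
  fingers=[0,0,0],
  travel=[
    [-0.03,0,0.025],
    [-0.03,0,0.025],
    [0,0,0],
  ],
  rotation=[
    [0,0,0],
    [0,0,0],
    [0,0,0],
  ],
)

```text
time: 30.95
tool_pos: [0.5472, 0.1477, 0.0934]
tcp_rot: [0.061, -2.239, 0.038]
wrist_force: [-0.3, -0.6, -1.8]
width: 0.553
grip_force: 62.5
```

>>> apply_moves(
  fingers=[0,0,0],
  travel=[
    [-0.03,0,0.025],
    [-0.03,0,0.025],
    [0,0,0],
  ],
  rotation=[
    [0,0,0],
    [0,0,0],
    [0,0,0],
  ],
)

```text
time: 31.25
tool_pos: [0.5476, 0.1477, 0.0928]
tcp_rot: [0.061, -2.238, 0.037]
wrist_force: [1.1, 0.4, 8.4]
width: 0.556
grip_force: 63.5
```

Contact (8 N). Release and retreat along the tool axis.

>>> apply_moves(
  fingers=[0,0.72,0.72,0.72,0.72,0.72,0.72,0.72,0.72,0.72,0.72],
  travel=[
    [0.02,0,-0.02],
    [0,0,0],
    [0,0,0],
    [0,0,0],
    [0,0,0],
    [0,0,-0.5],
    [0,0,-0.6],
    [0,0,-0.6],
    [0,0,-0.6],
    [0,0,-0.6],
    [0,0,0],
  ],
  rotation=[
    [0,0,0],
    [0,0,0],
    [0,0,0],
    [0,0,0],
    [0,0,0],
    [0,0,0],
    [0,0,0],
    [0,0,0],
    [0,0,0],
    [0,0,0],
    [0,0,0],
  ],
)

```text
time: 32.35
tool_pos: [0.6637, 0.1547, 0.183]
tcp_rot: [0.06, -2.245, 0.037]
wrist_force: [-0.1, -0.3, 0.8]
width: 0.722
grip_force: 0.0
```

```bash
python3 - <<'E'
from h import *
st();S=snap('scene','s5.png');T=snap('top','t5.png');both('5');reds(T)
print(read_state()['q'])
plan([.42,.2,.24],Rt(PSI,0))
E
```

```text
t 32.35 grasp [0.6785 0.1556 0.1949] tcp [0.6637 0.1547 0.183 ] w 0.722 F 0.0 [-0.1146 -0.309   0.8263] tiltz [-0.7795 -0.0477 -0.6246]
[ 0.1555  0.92    0.946   0.0891  2.1733 -1.454 ]
rot [-0.0599 -8.6105 -0.0183] travel(new axes) [ 4.7641  1.1748 -0.8146] travel(old axes) [3.599  1.1743 3.2261]
```

View pics/st5.png

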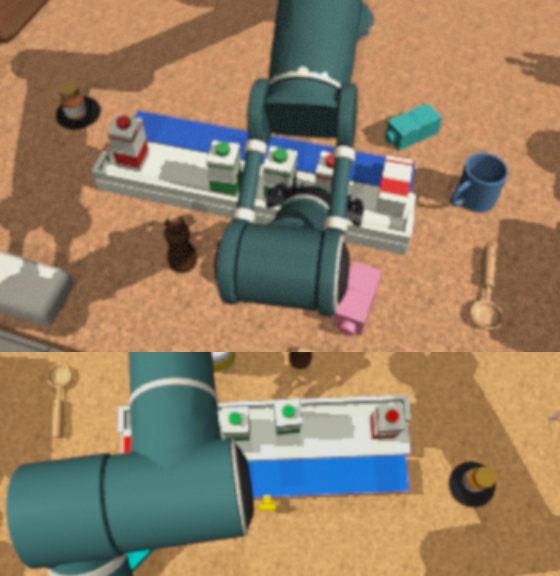

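B stands (red cap at scene crop (328,157)), and A is upright. Now I'll lift off and prepare for C.

>>> apply_moves(
  fingers=[0.8,0.8,0.8,0.8,0.8,0.8,0.8,0.8,0.8,0.8,0.8,0.8],
  travel=[
    [0.4,0,-0.3],
    [0.4,0,-0.3],
    [0,0,0],
    [0,0,0],
    [0,0,0],
    [0,0,0],
    [0,0,0],
    [0,0,0],
    [0,0,0],
    [0,0,0],
    [0,0,0],
    [0,0,0],
  ],
  rotation=[
    [0,0,0],
    [0,0,0],
    [0,-0.86,0],
    [0,-0.86,0],
    [0,-0.86,0],
    [0,-0.86,0],
    [0,-0.86,0],
    [0,-0.86,0],
    [0,-0.86,0],
    [0,-0.86,0],
    [0,-0.86,0],
    [0,-0.86,0],
  ],
)

```text
time: 33.65
tool_pos: [0.6576, 0.1547, 0.2291]
tcp_rot: [0.09, -3.14, 0.01]
wrist_force: [-0.3, -0.5, 0.2]
width: 0.803
grip_force: 0.0
```

```bash
python3 - <<'E'
from h import *
st();T=snap('top');reds(T)
g=np.array([.5017,.2545]);r=Rt(.035,30);d=r.apply([0,0,1])
plan(np.array([*g,.062])-.07*d,Rt(.035,0))
E
```

```text
t 33.65 grasp [0.6576 0.1548 0.2481] tcp [0.6576 0.1547 0.2291] w 0.803 F 0.0 [-0.2926 -0.5206  0.249 ] tiltz [-0.0004 -0.0066 -1.    ]
rot [-0.0653 -0.0083  0.2204] travel(new axes) [3.6902 2.1024 2.5061] travel(old axes) [3.6384 2.2041 2.4945]
```

>>> apply_moves(
  fingers=[0.8,0.8,0.8,0.8,0.8,0.8,0.8,0.8,0.8,0.8,0.8,0.8],
  travel=[
    [0.66,0.42,0],
    [0.66,0.42,0],
    [0.66,0.42,0],
    [0.66,0.42,0],
    [0.66,0.42,0],
    [0,0,0],
    [0,0,0],
    [0,0,0],
    [0,0,0],
    [0,0,0],
    [0,0,0],
    [0,0,0],
  ],
  rotation=[
    [0,0,0.2],
    [0,0,0],
    [0,0,0],
    [0,0,0],
    [0,0,0],
    [0,-0.83,0],
    [0,-0.83,0],
    [0,-0.83,0],
    [0,-0.83,0],
    [0,-0.83,0],
    [0,-0.83,0],
    [0,0,0],
  ],
)

```text
time: 34.9
tool_pos: [0.4865, 0.2516, 0.2261]
tcp_rot: [-0.053, 2.627, -0.001]
wrist_force: [-0.6, -1.1, -0.8]
width: 0.796
grip_force: 0.0
```

```bash
python3 - <<'E'
from h import *
st();print(read_state()['q']);T=snap('top');reds(T)
g=np.array([.5017,.2545]);r=Rt(.035,30);d=r.apply([0,0,1])
plan(np.array([*g,.062])-.06*d,r)
E
```

```text
t 34.9 grasp [0.4772 0.2514 0.2427] tcp [0.4865 0.2516 0.2261] w 0.796 F 0.0 [-0.576 -1.087 -0.769] tiltz [ 0.4917  0.0095 -0.8707]
[ 0.6046 -0.2381  2.2065 -0.3992  0.7741 -0.7758]
band 142 [0.5396 0.2549] no cap
rot [-0.0638 -0.0861  0.0674] travel(new axes) [1.4161 0.0356 2.1873] travel(old axes) [1.3959 0.0602 2.1997]
```

>>> apply_moves(
  fingers=[0.82,0.82,0.82,0.82,0.82,0.82,0.82],
  travel=[
    [0.2,0.01,0.5],
    [0.24,0.01,0.5],
    [0.24,0.01,0.4],
    [0.24,0.01,0.4],
    [0.24,0,0.4],
    [0.24,0,0],
    [0,0,0],
  ],
  rotation=[
    [-0.06,-0.09,0.07],
    [0,0,0],
    [0,0,0],
    [0,0,0],
    [0,0,0],
    [0,0,0],
    [0,0,0],
  ],
)

```text
time: 35.65
tool_pos: [0.4842, 0.2537, 0.0975]
tcp_rot: [-0.042, 2.617, 0.01]
wrist_force: [0.1, -0.1, 0.5]
width: 0.822
grip_force: 0.0
```

```bash
python3 - <<'E'
from h import *
st();print(read_state()['q']);T=snap('top');reds(T)
g=np.array([.5017,.2545]);r=Rt(.035,30)
plan(np.array([*g,.062]),r)
E
```

```text
t 35.65 grasp [0.4747 0.2534 0.114 ] tcp [0.4842 0.2537 0.0975] w 0.822 F 0.0 [ 0.1427 -0.0954  0.5261] tiltz [ 0.5001  0.0152 -0.8658]
[ 0.6123 -0.0725  2.3387 -0.6059  0.504  -0.5092]
band 142 [0.5396 0.2549] no cap
rot [-0.0057  0.0289 -0.0272] travel(new axes) [ 0.0899 -0.0123  1.1862] travel(old axes) [ 0.0934 -0.0118  1.1859]
```

>>> apply_moves(
  fingers=[0.82,0.82,0.82,0.82,0.82,0,0,0,0,0,0],
  travel=[
    [0.09,0,0.4],
    [0,0,0.4],
    [0,0,0.3],
    [0,0,0.08],
    [0,0,0],
    [0,0,0],
    [0,0,0],
    [0,0,0],
    [0,0,0],
    [0,0,0],
    [0,0,0],
  ],
  rotation=[
    [0,0,0],
    [0,0,0],
    [0,0,0],
    [0,0,0],
    [0,0,0],
    [0,0,0],
    [0,0,0],
    [0,0,0],
    [0,0,0],
    [0,0,0],
    [0,0,0],
  ],
)

```text
time: 36.8
tool_pos: [0.512, 0.2567, 0.0484]
tcp_rot: [-0.042, 2.61, 0.017]
wrist_force: [-2.5, -1.1, 6.1]
width: 0.555
grip_force: 62.2
```

>>> apply_moves(
  fingers=[0,0,0,0,0,0,0,0,0,0,0,0],
  travel=[
    [-0.22,0,-0.4],
    [-0.22,0,-0.4],
    [-0.22,0,-0.4],
    [0,0,0],
    [0,0,0],
    [0,0,0],
    [0,0,0],
    [0,0,0],
    [0,0,0],
    [0,0,0],
    [0,0,0],
    [0,0,0],
  ],
  rotation=[
    [0,0,0],
    [0,0,0],
    [0,0,0],
    [0,0.9,0],
    [0,0.9,0],
    [0,0.9,0],
    [0,0.9,0],
    [0,0.9,0],
    [0,0.9,0],
    [0,0.9,0],
    [0,0.9,0],
    [0,0.9,0],
  ],
)

```text
time: 38.0
tool_pos: [0.5094, 0.256, 0.1154]
tcp_rot: [0.048, -2.819, 0.003]
wrist_force: [0.1, -0.3, -1.6]
width: 0.551
grip_force: 62.0
```

```bash
python3 - <<'E'
from h import *
st();print(read_state()['q'])
plan([*lane(-.003,.245),.034+.071+.02],Rt(PSI,-55))
E
```

```text
t 38.0 grasp [0.5154 0.2561 0.1334] tcp [0.5094 0.256  0.1154] w 0.551 F 62.0 [ 0.1132 -0.3469 -1.6415] tiltz [-0.3169 -0.0075 -0.9484]
[ 0.3583  0.3631  1.7332  0.1069  1.3523 -1.2857]
rot [ 0.1573  6.0867 -0.1579] travel(new axes) [-0.4194 -0.1111 -0.553 ] travel(old axes) [-0.6682 -0.0954 -0.1959]
```

>>> apply_moves(
  fingers=[0,0,0,0,0,0,0,0,0],
  travel=[
    [0,0,0],
    [0,0,0],
    [0,0,0],
    [0,0,0],
    [0,0,0],
    [0,0,0],
    [0,0,0],
    [0,0,0],
    [0,0,0],
  ],
  rotation=[
    [0.02,0.87,-0.02],
    [0.02,0.87,-0.02],
    [0.02,0.87,-0.02],
    [0.02,0.87,-0.02],
    [0.02,0.87,-0.02],
    [0.02,0.87,-0.02],
    [0.02,0.87,-0.02],
    [0,0,0],
    [0,0,0],
  ],
)

```text
time: 38.9
tool_pos: [0.5092, 0.2558, 0.1139]
tcp_rot: [0.058, -2.184, 0.031]
wrist_force: [-0.6, -0.2, -1.9]
width: 0.555
grip_force: 62.1
```

```bash
python3 - <<'E'
from h import *
st();print(read_state()['q'])
r=Rt(PSI,-55);print('fwd',r.inv().apply([np.cos(PSI),np.sin(PSI),0]),'down',r.inv().apply([0,0,-1]))
g=read_state()['tool_pos'];
plan([*lane(-.008,.245),.105],r)
print(lane(-.008,.245))
E
```

```text
t 38.9 grasp [0.5247 0.2567 0.1249] tcp [0.5092 0.2558 0.1139] w 0.555 F 62.1 [-0.6387 -0.1689 -1.859 ] tiltz [-0.8163 -0.0438 -0.576 ]
[ 0.2996  0.7773  1.3547  0.2155  1.9441 -1.3466]
fwd [-0.5736 -0.     -0.8192] down [-0.8192  0.      0.5736]
rot [ 0.0192  0.0278 -0.0218] travel(new axes) [-0.6681 -0.1083 -0.2623] travel(old axes) [-0.6691 -0.1062 -0.2606]
[0.5549 0.253 ]
```

>>> apply_moves(
  fingers=[0,0,0,0,0,0,0,0,0],
  travel=[
    [-0.12,-0.04,-0.16],
    [-0.12,-0.04,-0.16],
    [-0.1,-0.03,-0.17],
    [-0.08,0,0.06],
    [-0.08,0,0.06],
    [-0.08,0,0.06],
    [-0.08,0,0.05],
    [-0.03,0,0.02],
    [0,0,0],
  ],
  rotation=[
    [0,0,0],
    [0,0,0],
    [0,0,0],
    [0,0,0],
    [0,0,0],
    [0,0,0],
    [0,0,0],
    [0,0,0],
    [0,0,0],
  ],
)

```text
time: 39.8
tool_pos: [0.5389, 0.252, 0.0935]
tcp_rot: [0.058, -2.183, 0.031]
wrist_force: [-0.3, -0.1, -2.1]
width: 0.555
grip_force: 62.1
```

>>> apply_moves(
  fingers=[0,0],
  travel=[
    [-0.03,0,0.02],
    [0,0,0],
  ],
  rotation=[
    [0,0,0],
    [0,0,0],
  ],
)

```text
time: 40.0
tool_pos: [0.5395, 0.2521, 0.0929]
tcp_rot: [0.058, -2.184, 0.03]
wrist_force: [-0.0, -0.2, -0.1]
width: 0.556
grip_force: 62.3
```

Touching now. Release and retreat.

>>> apply_moves(
  fingers=[0,0.72,0.72,0.72,0.72,0.72,0.72,0.72,0.72,0.72,0.72,0.72],
  travel=[
    [-0.01,0,0.01],
    [0,0,0],
    [0,0,0],
    [0,0,0],
    [0,0,0],
    [0,0,-0.5],
    [0,0,-0.6],
    [0,0,-0.6],
    [0,0,-0.6],
    [0,0,-0.6],
    [0.5,0,-0.3],
    [0.5,0,-0.3],
  ],
  rotation=[
    [0,0,0],
    [0,0,0],
    [0,0,0],
    [0,0,0],
    [0,0,0],
    [0,0,0],
    [0,0,0],
    [0,0,0],
    [0,0,0],
    [0,0,0],
    [0,0,0],
    [0,0,0],
  ],
)

```text
time: 41.2
tool_pos: [0.6537, 0.2577, 0.2318]
tcp_rot: [0.057, -2.181, 0.031]
wrist_force: [0.4, -0.5, 0.1]
width: 0.717
grip_force: 0.0
```

>>> apply_moves(
  fingers=[0.8,0.8,0.8,0.8,0.8,0.8,0.8,0.8,0.8,0.8,0.8,0.8],
  travel=[
    [0,0,0],
    [0,0,0],
    [0,0,0],
    [0,0,0],
    [0,0,0],
    [0,0,0],
    [0,0,0],
    [0,0,0],
    [0,0,0],
    [0,0,0],
    [0.9,0,0],
    [0.9,0,0],
  ],
  rotation=[
    [0,-0.91,0],
    [0,-0.91,0],
    [0,-0.91,0],
    [0,-0.91,0],
    [0,-0.91,0],
    [0,-0.91,0],
    [0,-0.91,0],
    [0,-0.91,0],
    [0,-0.91,0],
    [0,-0.91,0],
    [0,0,0],
    [0,0,0],
  ],
)

```text
time: 42.4
tool_pos: [0.562, 0.253, 0.2337]
tcp_rot: [0.083, -3.137, 0.0]
wrist_force: [-0.7, 1.2, -0.1]
width: 0.803
grip_force: 0.0
```

```bash
python3 - <<'E'
from h import *
st()
pull=lane(-.151,0);print('pull',pull);plan([*pull,.11],Rt(PSI,0))
E
```

```text
t 42.4 grasp [0.5621 0.253  0.2527] tcp [0.562  0.253  0.2337] w 0.803 F 0.0 [-0.702  1.231 -0.138] tiltz [-0.0036 -0.0002 -1.    ]
pull [0.4258 0.0003]
rot [-0.0005 -0.0345 -0.0315] travel(new axes) [ 3.0015 -4.893   2.8541] travel(old axes) [ 2.975  -4.9027  2.8652]
```

>>> apply_moves(
  fingers=[0.7,0.7,0.7,0.7,0.7,0.7,0.7],
  travel=[
    [0.5,-0.8,0],
    [0.5,-0.8,0],
    [0.5,-0.8,0],
    [0.5,-0.8,0],
    [0.5,-0.85,0],
    [0.5,-0.85,0],
    [0,0,0],
  ],
  rotation=[
    [0,0,0],
    [0,0,0],
    [0,0,0],
    [0,0,0],
    [0,0,0],
    [0,0,0],
    [0,0,0],
  ],
)

```text
time: 43.1
tool_pos: [0.424, -0.0033, 0.2342]
tcp_rot: [0.074, -3.136, 0.004]
wrist_force: [0.3, 0.1, -0.2]
width: 0.697
grip_force: 0.0
```

```bash
python3 - <<'E'
from h import *
st();S=snap('scene','s6.png');T=snap('top','t6.png');both('6')
for k in('red','green'):
    for n,c,m in comps(T['image'],k): print(k,'T',n,c,'lane',tolane(atz(T,c,.148)))
    for n,c,m in comps(S['image'],k): print(k,'S',n,c,'lane',tolane(atz(S,c,.148)))
print('jar',atz(T,(392.5,218.75),.083))
for n,c,m in comps(T['image'],'yellow'): print(n,c,atz(T,c,.036),tolane(atz(T,c,.036)))
plan([*lane(-.151,0),.11],Rt(PSI,0))
E
```

```text
t 43.1 grasp [ 0.4241 -0.0032  0.2532] tcp [ 0.424  -0.0033  0.2342] w 0.697 F 0.0 [ 0.2869  0.1154 -0.1556] tiltz [-0.0047 -0.0024 -1.    ]
red T 41 [335.     179.7561] lane [-0.003  -0.2403]
red T 39 [206.8718 185.8718] lane [-0.0059  0.1394]
red T 38 [171.0526 188.7895] lane [-0.0103  0.2457]
red S 305 [ 29.4918 170.6656] lane [ 0.0818 -0.638 ]
red S 39 [166.4615 175.8974] lane [ 0.0035 -0.2406]
red S 90 [171.5556 198.7   ] lane [ 0.0799 -0.1928]
red S 42 [297.5    199.9524] lane [0.0003 0.1396]
red S 46 [337.0217 206.087 ] lane [-0.0044  0.2454]
red S 71 [294.6056 224.1408] lane [0.0821 0.148 ]
red S 77 [331.8701 230.4675] lane [0.0785 0.243 ]
green T 38 [270.  176.5] lane [ 0.0149 -0.0488]
green T 38 [236.5 181. ] lane [0.0053 0.0512]
green S 35 [228.7429 192.7714] lane [ 0.0212 -0.0482]
green S 38 [264.6053 196.6316] lane [0.0106 0.0507]
green S 69 [229.3188 216.7681] lane [ 0.1006 -0.0217]
green S 23 [262.1739 220.3043] lane [0.0907 0.0643]
jar [ 0.4818 -0.4189  0.083 ]
132 [495.4015 152.7197] [ 0.7128 -0.786   0.036 ] [ 0.0915 -0.8012]
596 [498.7668 170.453 ] [ 0.6525 -0.7908  0.036 ] [ 0.031  -0.8026]
rot [ 0.0017 -0.0244 -0.0575] travel(new axes) [0.0118 0.0091 2.8724] travel(old axes) [0.0045 0.0085 2.8724]
```

View pics/st6.png

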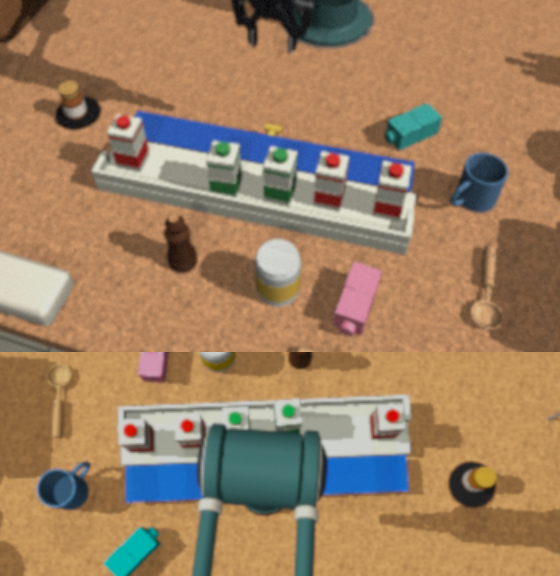

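All five cartons stand upright: caps at top crop (392,416), (187,426), (131,430), (235,418) and (288,411). Both views put them inside the lane, and the jar is 4 mm from the coaster centre. Next I'll pinch the yellow pull.

>>> apply_moves(
  fingers=[0.65,0.65,0.65,0.65,0.65,0.65,0.65,0.65,0.65],
  newtons=40,
  travel=[
    [-0.05,0.04,0.6],
    [0,0,0.7],
    [0,0,0.7],
    [0,0,0.7],
    [0,0,0.6],
    [0,0,0.4],
    [0,0,0],
    [0,0,0],
    [0,0,0],
  ],
  rotation=[
    [0,0,0],
    [0,0,0],
    [0,0,0],
    [0,0,0],
    [0,0,0],
    [0,0,0],
    [0,0,0],
    [0,0,0],
    [0,0,0],
  ],
)

```text
time: 44.1
tool_pos: [0.4302, 0.0033, 0.0507]
tcp_rot: [0.085, -3.139, 0.001]
wrist_force: [0.5, 0.5, 0.1]
width: 0.653
grip_force: 0.0
```

```bash
python3 - <<'E'
from h import *
st();plan([.4265,-.001,.032],Rt(PSI,0))
E
```

```text
t 44.1 grasp [0.4302 0.0033 0.0697] tcp [0.4302 0.0033 0.0507] w 0.653 F 0.0 [0.5379 0.4865 0.0915] tiltz [-0.001  -0.0004 -1.    ]
rot [-0.0036 -0.0102 -0.018 ] travel(new axes) [ 0.0791 -0.0811  0.7537] travel(old axes) [ 0.0781 -0.081   0.7538]
```

>>> apply_moves(
  fingers=[0.65,0.65,0.65,0.65,0,0,0,0,0,0],
  travel=[
    [0.08,-0.08,0.25],
    [0,0,0.25],
    [0,0,0.25],
    [0,0,0],
    [0,0,0],
    [0,0,0],
    [0,0,0],
    [0,0,0],
    [0,0,0],
    [0,0,0],
  ],
  rotation=[
    [0,0,0],
    [0,0,0],
    [0,0,0],
    [0,0,0],
    [0,0,0],
    [0,0,0],
    [0,0,0],
    [0,0,0],
    [0,0,0],
    [0,0,0],
  ],
)

```text
time: 45.1
tool_pos: [0.4244, -0.0028, 0.0119]
tcp_rot: [0.085, -3.136, 0.004]
wrist_force: [0.1, -7.9, -2.1]
width: 0.391
grip_force: 40.2
```

```bash
python3 - <<'E'
from h import *
st()
E
```

```text
t 45.1 grasp [ 0.4245 -0.0028  0.0309] tcp [ 0.4244 -0.0028  0.0119] w 0.391 F 40.2 [ 0.1381 -7.8956 -2.1316] tiltz [-0.004  -0.0027 -1.    ]
```

The width of 33 mm matches the pull. Swinging the guard along its arc.

>>> apply_moves(
  fingers=[0,0,0,0,0,0,0,0,0,0,0],
  travel=[
    [-0.02,0,-0.3],
    [-0.07,0,-0.29],
    [-0.11,0,-0.28],
    [-0.16,0,-0.25],
    [-0.19,0,-0.23],
    [-0.23,0,-0.19],
    [-0.25,0,-0.16],
    [-0.28,0,-0.11],
    [-0.29,0,-0.07],
    [-0.3,0,-0.02],
    [0,0,0],
  ],
  rotation=[
    [0,0,0],
    [0,0,0],
    [0,0,0],
    [0,0,0],
    [0,0,0],
    [0,0,0],
    [0,0,0],
    [0,0,0],
    [0,0,0],
    [0,0,0],
    [0,0,0],
  ],
)

```text
time: 46.2
tool_pos: [0.5208, 0.0026, 0.1071]
tcp_rot: [0.084, -3.137, 0.003]
wrist_force: [-0.6, -5.3, 2.1]
width: 0.391
grip_force: 42.7
```

```bash
python3 - <<'E'
from h import *
st();S=snap('scene');g=read_state()['tool_pos'];print(tolane(g),lane(-.056,0))
E
```

```text
t 46.2 grasp [0.5208 0.0026 0.1261] tcp [0.5208 0.0026 0.1071] w 0.391 F 42.7 [-0.5793 -5.2646  2.1466] tiltz [-0.0035 -0.0022 -1.    ]
[-0.0564 -0.003 ] [0.5207 0.0057]
```

>>> apply_moves(
  fingers=[0,0,0],
  travel=[
    [-0.08,0,0],
    [-0.04,0,0],
    [0,0,0],
  ],
  rotation=[
    [0,0,0],
    [0,0,0],
    [0,0,0],
  ],
)

```text
time: 46.55
tool_pos: [0.5248, 0.0029, 0.1069]
tcp_rot: [0.084, -3.135, 0.003]
wrist_force: [-2.9, -5.5, 4.1]
width: 0.388
grip_force: 42.6
```

>>> apply_moves(
  fingers=[0,0,0],
  travel=[
    [-0.06,0,0.01],
    [-0.06,0,0.01],
    [0,0,0],
  ],
  rotation=[
    [0,0,0],
    [0,0,0],
    [0,0,0],
  ],
)

```text
time: 46.85
tool_pos: [0.5274, 0.003, 0.1066]
tcp_rot: [0.084, -3.128, 0.004]
wrist_force: [-15.9, -6.7, 19.1]
width: 0.385
grip_force: 43.4
```

At the stop (16 N). Relax, release and rise.

>>> apply_moves(
  fingers=[0,0,0.6,0.6,0.6,0.6,0.6,0.6,0.6,0.6,0.6,0.6],
  travel=[
    [0.05,0,-0.02],
    [0,0,0],
    [0,0,0],
    [0,0,0],
    [0,0,0],
    [0,0,-0.3],
    [0,0,-0.5],
    [0,0,-0.6],
    [0,0,-0.6],
    [0.9,0,-0.2],
    [0.9,0,0],
    [0.9,0,0],
  ],
  rotation=[
    [0,0,0],
    [0,0,0],
    [0,0,0],
    [0,0,0],
    [0,0,0],
    [0,0,0],
    [0,0,0],
    [0,0,0],
    [0,0,0],
    [0,0,0],
    [0,0,0],
    [0,0,0],
  ],
)

```text
time: 48.05
tool_pos: [0.3944, -0.0029, 0.2187]
tcp_rot: [0.084, -3.139, 0.001]
wrist_force: [-0.5, -0.6, 1.3]
width: 0.597
grip_force: 0.0
```

```bash
python3 - <<'E'
from h import *
st();S=snap('scene','s7.png');T=snap('top','t7.png');both('7')
for k in('red','green'):
    print([(k,n,tolane(atz(T,c,.148))) for n,c,m in comps(T['image'],k)])
for c,n in((T,'T'),(S,'S')):
    for a,ce,m in comps(c['image'],'yellow'):
        if a<120: print(n,a,ce,tolane(atz(c,ce,.127)))
E
```

```text
t 48.05 grasp [ 0.3944 -0.0029  0.2377] tcp [ 0.3944 -0.0029  0.2187] w 0.597 F 0.0 [-0.5084 -0.6314  1.2658] tiltz [-0.0013 -0.0004 -1.    ]
[('red', np.int32(41), array([-0.003 , -0.2403])), ('red', np.int32(39), array([-0.0059,  0.1394])), ('red', np.int32(39), array([-0.0102,  0.246 ]))]
[('green', np.int32(38), array([ 0.0149, -0.0488])), ('green', np.int32(39), array([0.0053, 0.0509]))]
T 37 [255.1351 202.5135] [-0.0581 -0.0015]
```

View pics/st7.png

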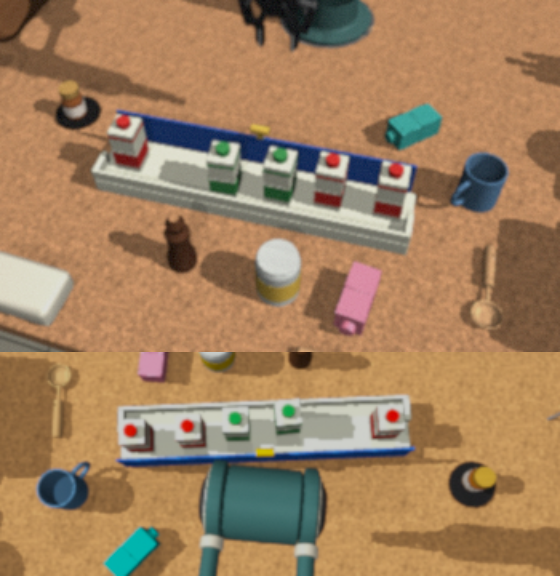

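The guard is upright (yellow pull at top crop (265,453), lane x −58 mm against −56 mm expected). All five cartons stand, the jar is on the coaster, and the bystanders haven't moved.

```bash
python3 -c "
from h import *
print(finish_job())"
```

```text
the job is handed in; nothing more can be done
None
```

I handed the job in without a judging result coming back: the last pictures show the jar on the coaster, all three red cartons upright in the lane with the two green ones, the blue guard folded upright, and the mug, mill, tin and spoon untouched.

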